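Change over the culture jars in the incubation chamber

TASK

Lift the chamber's clear hood fully open, move every used red-capped jar from the chamber to stand in the yellow discard tray, then, with the chamber open and empty, press the red nozzle cap of the disinfectant spray can right down and let it spring back. Next stand all the fresh blue-capped jars on the chamber floor and lower the hood gently, without letting it drop, until it is fully shut. Leave the other bench items where they are.

Things in the scene. Friction and masses are not known exactly. Their poses are not given: they have to be found in the camera images.
- chamber: Incubation chamber, fixed: white base 210 (x) x 270 (y) x 40 mm. Origin at the centre of its underside, its x axis points away from the robot (towards the hinge), z up. Inside it a flat floor 150 x 240 mm, 20 mm above the bench, with a rim round it that rises 20 mm above that floor (rim top 40 mm above the bench).
- chamber_floor (a point): Centre of the chamber's inner floor, on its surface (20 mm above the bench). Axes as the chamber's. Floor extends +-75 mm in x and +-120 mm in y; jars stand anywhere on it, clear of the rim.
- hood (a joint): Angle (rad) of the clear plastic hood, hinged along the chamber's far edge: 0 = fully shut on the rim, 1.6 = fully open on its stop. Mass 0.35 kg, lightly damped, no latch. Past about 1.1 rad it falls open by itself and stays open; below that it falls shut if let go. The hood is a box without bottom, 170 deep x 260 wide x 65 mm tall (its top is 105 mm above the bench when shut), its lower edge level with the hinge when shut.
- hood_hinge (a point): Middle of the hinge axis, which is the chamber's y axis direction; 85 mm from the chamber's centre towards +x, 40 mm above the bench. Fixed to the chamber, axes as the chamber's.
- hood_handle (a point): Middle of the hood's blue round grip bar (10 mm thick, 110 mm long, along the chamber's y). Its centre line is 40 mm in front of the hood's front face. With the hood shut it is 210 mm in front of the hinge (towards -x) and 45 mm above it (85 mm above the bench); it moves on the arc about the hinge. Turns with the hood.
- can: White spray can with a green band (54 mm wide), fixed upright in a dark round foot (80 mm). Origin at the centre of the underside of the foot; 130 mm to the shoulder.
- nozzle (a joint): How far (m) the sprung nozzle cap on the can is pressed: 0 = up, 0.006 = fully down. Takes about 1.6 N to start and 6.4 N fully down; springs back by itself.
- nozzle_top (a point): Centre of the top face of the red nozzle cap (26 mm wide, 16 mm tall), 154 mm above the bench when up; press straight down. Moves with the cap.
- tray: Yellow open discard tray, fixed, outside 180 (x) x 140 (y) x 26 mm, walls 5 mm. Origin at the centre of its underside.
- tray_in (a point): Centre of the tray's inner floor, on its surface (5 mm above the bench), axes as the tray's; floor 170 (x) x 130 (y) mm. Holds two jars side by side along x.
- fresh1: Fresh culture jar with blue cap, cream inside: cylinder 48 mm across, 58 mm tall, about 90 g. Origin at the centre of its underside, z up. At the start on the bench on the robot's right; may be absent.
- fresh2: Fresh culture jar with blue cap, cream inside: cylinder 48 mm across, 58 mm tall, about 90 g. Origin at the centre of its underside, z up. At the start on the bench on the robot's right; may be absent.
- fresh3: Fresh culture jar with blue cap, cream inside: cylinder 48 mm across, 58 mm tall, about 90 g. Origin at the centre of its underside, z up. At the start on the bench on the robot's right; may be absent.
- fresh4: Fresh culture jar with blue cap, cream inside: cylinder 48 mm across, 58 mm tall, about 90 g. Origin at the centre of its underside, z up. At the start on the bench on the robot's right; may be absent.
- spent1: Used culture jar with red cap, brown inside: cylinder 48 mm across, 58 mm tall, about 90 g. Origin at the centre of its underside, z up. At the start on the chamber's floor under the hood; may be absent.
- spent2: Used culture jar with red cap, brown inside: cylinder 48 mm across, 58 mm tall, about 90 g. Origin at the centre of its underside, z up. At the start on the chamber's floor under the hood; may be absent.
- bottle: Bystander: clear bottle with a purple cap, 64 mm across, 170 mm tall. Origin under its centre.
- burner: Bystander: unlit brass burner, foot 76 mm across, 95 mm tall. Origin under its centre.
- dishes: Bystander: stack of clear dishes, 90 mm across, 60 mm tall. Origin under its centre.
- medium: Bystander: amber jar with orange lid, 72 mm across, 100 mm tall. Origin under its centre.

How it is judged:
By the outcome, as a careful person would: the job done as asked, in the order asked, and still so for the second after the job is handed in, with the robot touching nothing.
Of fresh1, fresh2, fresh3, fresh4 only 2 to 4 are there at a start; the rules pass over those that are not, and their reading is None.
Of spent1, spent2 only 1 to 2 are there at a start; the rules pass over those that are not, and their reading is None.
At some moment in a run one of fresh1, fresh2, fresh3, fresh4 may be knocked a few centimetres aside while the robot is not near it.
It also fails if it takes over 210 s, if anything falls off the work surface, if the arm or the gripper's body presses on something with over 40 N, if the wrist force passes 120 N, or if a joint passes its speed limit or range.

ROBOT

A 6-joint arm with a two-finger parallel gripper is mounted at the origin on the work surface. World frame = base frame: x ahead of the robot, y to its left, z up, the work surface at z = 0. Lengths are in m, angles in rad, forces in N, time in s.
With the tool pointing down it reaches from about 0.275 to 0.725 m from the base axis. Payload 15.9 kg.
Tool frame: the origin (TCP) lies between the finger pads; the fingertips stand bot.nose_length ahead of it and the grasp point (between the pads) lies 5 mm behind it (bot.nose_length is the distance from the TCP to the fingertips, in m); z points along the fingers, y is the direction in which the jaws open and shut (so a half turn about z gives the same grasp; the last joint's range is limited). The gripper opens to 85 mm and grips with 20 to 120 N. Pads are 22 mm wide; open, the fingers measure 114 mm over their backs; the gripper's body (76 mm by 85 mm) begins 54 mm behind the grasp point. The pads swing forward as they close: fully open they stand 13 mm farther back than shut.
Start: joints at [-1.319, 0.213, -0.034, 1.323, 0, 1.571], TCP at [0.125, -0.484, 0.245] pointing down, gripper open.
Joint ranges: [-2.98, 2.98], [-0.74, 1.72], [-1.14, 1.35], [-2.1, 2.04], [-1.57, 1.44], [-3.14, 3.14]. Speed limits (rad/s): [1.89, 1.89, 2.39, 2.57, 3.14, 3.14].

INTERFACE

Orientations are given as a unit quaternion [w, x, y, z].
In Python, from rig import bot gives the robot as it stands. The module is installed in compiled form; this text tells all that it offers.
- The arm moves only by the tool step_arm, never from a script. Its argument "motion" is text: rows parted by semicolons, each of 7 numbers parted by spaces: the turn, a rotation vector about the tool's x, y, z in rad, then the shift along the tool's x, y, z in mm, then the finger opening in mm, from 0 to 85.4. In form: ax ay az tx ty tz gripper; .... A call has 1 to 10 rows; each row shifts and turns the commanded pose from where the row before left it, along the tool's axes as they then stand; what a row does not reach is not made up. A row lasts 1/12 s, in which the tool goes at most 41.7 mm and 7.16 degrees, less where a joint would pass 70% of its speed; a pose out of reach is approached as far as the arm can. A call with a gripper value outside its range is refused whole. The fingers move at their own pace and stop on an object; "force" is the grip in N (left out, the last holds). Time passes only in rows, so rows that do not move let the fingers close. It gives the time, the measured TCP pose, the force and the opening at its end, in the units of the state.
- bot.get_state(): the state, without advancing time (a new reading comes with each control period).
- bot.camera(name): name is "scene" or "top"; returns the picture (480x640x3 uint8, red, green, blue); there is no depth.
- bot.camera_model(name): a dict with "vfov" (degrees; the focal length in pixels is half the picture's height over the tangent of half this angle, whatever the lens; pixels are square), "cx", "cy" (the principal point, pixels), "camera_from_world" (4x4, takes a point from world to camera coordinates). Camera axes: x right, y down, z forward; pixel columns grow to the right and rows downward; lengths in m; the calibration is good to about 2 mm. A picture is of the moment at which its call begins. camera_model takes no time and is no camera call.
- bot.sign_off(): hands the job in, once; it reports no verdict.
The state is a dict: "clock": time; "joints": joint angles; "qd": joint speeds; "effort": joint torques, N m; "eef_pos": TCP position; "eef_rot": TCP orientation; "wrist_force": force on the tool from outside, world axes, zero at the start; "torque": the same for the moment, N m; "grip_width": opening from 0.0 (shut) to 1.0 (fully open).
Only numpy, scipy, OpenCV 4.12 (cv2) and the standard library are available. Lean on these libraries where they do the work, as an engineer would, in place of code of your own. Each camera call takes 0.05 s, during which the arm holds its last target. There are 200 camera calls.

## Working session

There is one attempt and no reset: what is moved stays moved. The work goes in short steps, Python scripts to look and compute and a tool call to move; the robot and the scene stay as the last step left them, time stands still between calls to the robot, and variables do not carry over. Pictures are saved under pics/ and viewed, about 12 in all and at most 16, crops included, and the job is handed in when it is done.

Besides the shell and the picture viewer there is one more tool, called after "Request:" by a JSON object that holds its "name" and its "arguments". step_arm: Moves the arm, as the interface text tells. Its arguments: {"type":"object","properties":{"motion":{"type":"string"},"force":{"type":"number"}},"required":["motion"]}

```bash
mkdir -p pics; cat > h.py <<'E'
from rig import bot
import numpy as np, cv2
from scipy.spatial.transform import Rotation as R
def snap(n,f):
    im=bot.camera(n); cv2.imwrite('pics/'+f,im[:,:,::-1]); return im
def cam(n):
    m=bot.camera_model(n); f=240/np.tan(np.radians(m['vfov'])/2); return f,m['cx'],m['cy'],np.array(m['camera_from_world'])
def proj(n,P):
    f,cx,cy,T=cam(n); p=T[:3,:3]@np.array(P,float)+T[:3,3]; return np.array([cx+f*p[0]/p[2],cy+f*p[1]/p[2]])
def unproj(n,u,v,z):
    f,cx,cy,T=cam(n); d=T[:3,:3].T@np.array([(u-cx)/f,(v-cy)/f,1]); o=-T[:3,:3].T@T[:3,3]
    return o+d*(z-o[2])/d[2]
E
python3 - <<'E'
from h import *
np.set_printoptions(precision=4,suppress=True)
s=bot.get_state();print(s); print(bot.nose_length)
for n in('scene','top'):
    snap(n,n+'0.png'); print(n,cam(n), bot.camera_model(n))
E
```

```text
{'clock': 0.0, 'joints': array([-1.319 ,  0.2134, -0.035 ,  1.3235, -0.    ,  1.5708]), 'qd': array([ 0.0014, -0.0017, -0.0002,  0.001 , -0.0007,  0.0008]), 'effort': array([  0.0047, -68.6157,  48.7118,   0.0176,   0.0005,   0.    ]), 'eef_pos': array([ 0.1245, -0.4839,  0.2448]), 'eef_rot': array([-0.0005,  0.9921,  0.1256, -0.0001]), 'wrist_force': array([-0.1325, -0.1626, -0.1767]), 'torque': array([-0.0125,  0.0021,  0.0261]), 'grip_width': 0.9961831078979732}
0.014
scene (np.float64(471.89719414795263), 318.42439209524434, 235.8471695414087, array([[ 0.6867,  0.7269, -0.002 , -0.3508],
       [ 0.5387, -0.5107, -0.6701, -0.2491],
       [-0.4881,  0.4591, -0.7423,  1.4868],
       [ 0.    ,  0.    ,  0.    ,  1.    ]])) {'vfov': 53.9144435067147, 'cx': 318.42439209524434, 'cy': 235.8471695414087, 'camera_from_world': array([[ 0.6867,  0.7269, -0.002 , -0.3508],
       [ 0.5387, -0.5107, -0.6701, -0.2491],
       [-0.4881,  0.4591, -0.7423,  1.4868],
       [ 0.    ,  0.    ,  0.    ,  1.    ]])}
top (np.float64(601.9789401519828), 325.968533004913, 227.30378948418385, array([[ 0.0209, -0.9997,  0.0097, -0.0904],
       [-0.9893, -0.0221, -0.1443,  0.5634],
       [ 0.1444, -0.0066, -0.9895,  1.5908],
       [ 0.    ,  0.    ,  0.    ,  1.    ]])) {'vfov': 43.47286104591354, 'cx': 325.968533004913, 'cy': 227.30378948418385, 'camera_from_world': array([[ 0.0209, -0.9997,  0.0097, -0.0904],
       [-0.9893, -0.0221, -0.1443,  0.5634],
       [ 0.1444, -0.0066, -0.9895,  1.5908],
       [ 0.    ,  0.    ,  0.    ,  1.    ]])}
```

View pics/top0.png

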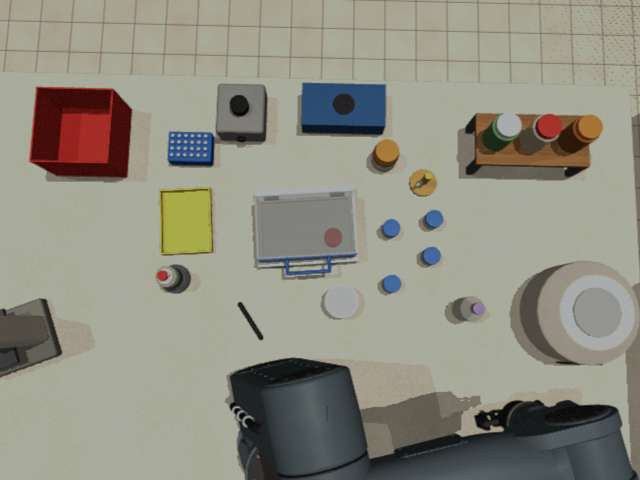

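View pics/scene0.png

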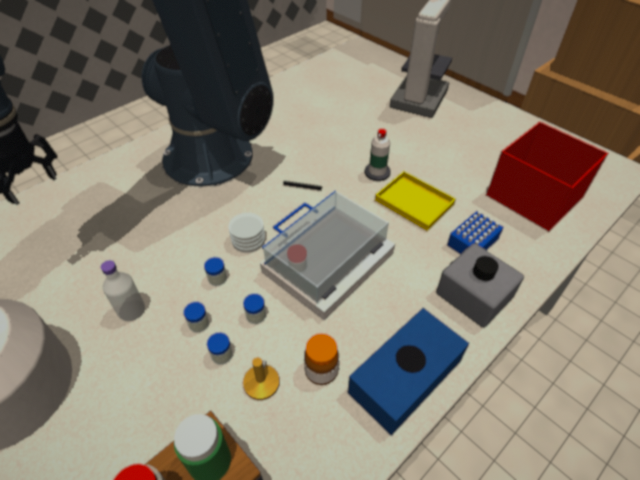

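The top view shows four blue jars at (391,229), (433,219), (431,256) and (391,284), and one red jar under the hood at (333,238). The handle bar is at (308,271), the nozzle at (163,275), the tray at (187,221), and the dishes stand close to the front of the chamber at (341,303). The scene view agrees.

```bash
cat >> h.py <<'E'
def blobs(im,col,amin=40):
    h=cv2.cvtColor(im,cv2.COLOR_RGB2HSV); H,S,V=h[...,0],h[...,1],h[...,2]
    m={'blue':(H>100)&(H<125)&(S>140)&(V>70),'red':((H<8)|(H>172))&(S>70)&(V>70),'yellow':(H>24)&(H<34)&(S>150)}[col].astype(np.uint8)
    n,l,st,c=cv2.connectedComponentsWithStats(m)
    return [(c[i],st[i],l==i) for i in range(1,n) if st[i,4]>=amin]
E
python3 - <<'E'
from h import *
np.set_printoptions(precision=4,suppress=True)
im=cv2.imread('pics/top0.png')[:,:,::-1].copy()
for col,z in(('blue',.058),('red',.078),('yellow',.026)):
    for c,s,m in blobs(im,col):
        if s[4]<6000: print(col,c,s, unproj('top',*c,z)[:2])
        if col=='yellow':
            r=cv2.minAreaRect(np.argwhere(m)[:,::-1].astype(np.float32)); print([unproj('top',*p,.026)[:2] for p in cv2.boxPoints(r)])
cv2.imwrite('pics/crop1.png',cv2.resize(cv2.imread('pics/top0.png')[170:330,140:380],None,fx=3.3,fy=3.3,interpolation=cv2.INTER_CUBIC))
E
```

```text
blue [343.2367 104.6829] [ 302   84   83   42 2999] [ 0.9065 -0.1187]
blue [190.7557 147.7947] [168 132  45  30 794] [0.7738 0.2955]
blue [433.5933 218.445 ] [426 211  17  16 209] [ 0.5934 -0.3675]
blue [390.6635 227.7644] [383 220  16  17 208] [ 0.5654 -0.2519]
blue [430.8868 255.3774] [423 248  17  16 212] [ 0.4933 -0.3597]
blue [308.3886 267.7886] [285 256  46  18 175] [ 0.4531 -0.0337]
blue [391.1185 283.4313] [383 276  17  16 211] [ 0.4164 -0.2539]
red [ 80.1629 132.4066] [  29   87   86   77 3419] [0.804  0.5912]
red [129.0308 131.4   ] [126 104   6  55  65] [0.81   0.4598]
red [549.1551 125.451 ] [536 114  26  25 490] [ 0.8541 -0.6806]
red [332.6833 236.5385] [325 228  16  18 221] [ 0.5356 -0.0963]
red [161.7556 275.1556] [157 270  11  11  90] [0.424  0.3482]
yellow [176.6346 219.0962] [160 188  53  67 572] [0.581  0.3306]
[array([0.6623, 0.3839]), array([0.6703, 0.2439]), array([0.4915, 0.2294]), array([0.4839, 0.3672])]
yellow [209.9388 230.7347] [208 216   4  28  49] [0.5509 0.2381]
[array([0.5911, 0.2467]), array([0.5917, 0.2388]), array([0.5178, 0.2312]), array([0.5172, 0.239 ])]
```

View pics/crop1.png

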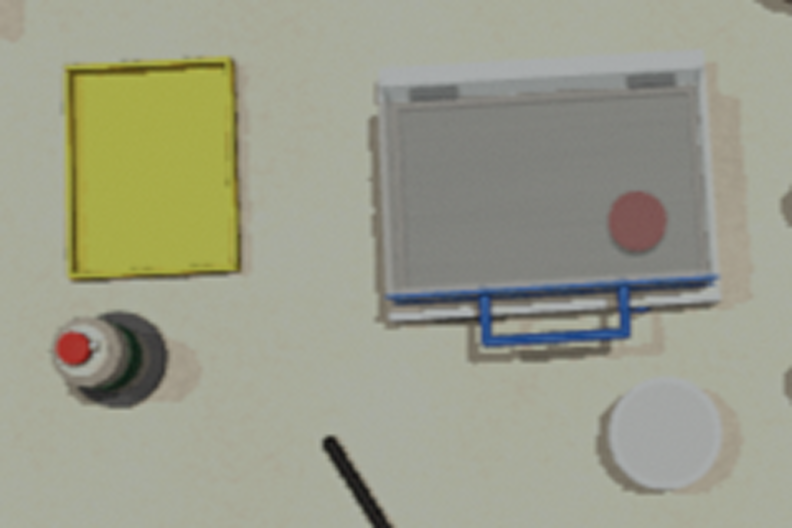

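```bash
python3 - <<'E'
from h import *
np.set_printoptions(precision=4,suppress=True)
c=lambda u,v,z:unproj('top',140+u/3.3,170+v/3.3,z)[:2]
def seg(n,a,b):
    d=a-b; print(n,a,b,'mid',(a+b)/2,'len',np.linalg.norm(d),'yaw of x axis deg',np.degrees(np.arctan2(-d[0],d[1])))
seg('handle',c(488,343,.085),c(628,334,.085))
seg('hoodfront top',c(390,297,.105),c(716,279,.105))
seg('far base',c(378,70,.04),c(702,54,.04))
seg('near base',c(387,322,.04),c(718,302,.04))
print('nozzle',unproj('top',161.76,275.16,.154)); print('can foot guess',c(122,360,.005))
print('dishes',c(665,433,.06))
print('burner foot',unproj('top',423,182,.005),'medium top',unproj('top',386,153,.1),'bottle top',unproj('top',477,308,.17))
# check jars in scene view
print([proj('scene',[*p,.058]) for p in((.5934,-.3675),(.5654,-.2519),(.4933,-.3597),(.4164,-.2539))],proj('scene',[.5356,-.0963,.078]),proj('scene',[*unproj('top',161.76,275.16,.154)[:2],.154]))
E
```

```text
handle [0.4338 0.0188] [ 0.4433 -0.0917] mid [ 0.4386 -0.0365] len 0.11084229626679674 yaw of x axis deg 4.914476966519152
hoodfront top [0.4668 0.0953] [ 0.4865 -0.1595] mid [ 0.4766 -0.0321] len 0.2556146430442607 yaw of x axis deg 4.422343655631302
far base [0.6608 0.1191] [ 0.6805 -0.1492] mid [ 0.6706 -0.0151] len 0.26902229872933053 yaw of x axis deg 4.200080805742727
near base [0.4521 0.1038] [ 0.4743 -0.1653] mid [ 0.4632 -0.0307] len 0.2700098969366523 yaw of x axis deg 4.7081768140307725
nozzle [0.4194 0.3282 0.154 ]
can foot guess [0.4185 0.3254]
dishes [ 0.3668 -0.1232]
burner foot [ 0.7051 -0.3481  0.005 ] medium top [ 0.7602 -0.2335  0.1   ] bottle top [ 0.3547 -0.452   0.17  ]
[array([217.5814, 340.8983]), array([253.0458, 300.9895]), array([193.9992, 309.2592]), array([213.652 , 263.5547])] [296.0934 251.1041] [381.2538 130.6212]
```

```bash
cat >> h.py <<'E'
YAW=np.radians(4.5); C=np.array([.567,-.023])
def ch(x,y,z): # chamber mm -> world m
    return np.array([*(C+(np.array([[np.cos(YAW),-np.sin(YAW)],[np.sin(YAW),np.cos(YAW)]])@[x/1e3,y/1e3])),z/1e3])
def delta(t,verbose=True):
    s=bot.get_state(); w,x,y,z=s['eef_rot']; M=R.from_quat([x,y,z,w]).as_matrix()
    d=M.T@(np.array(t)-s['eef_pos'])*1e3
    G=np.column_stack([[-np.sin(YAW),np.cos(YAW),0],[np.cos(YAW),np.sin(YAW),0],[0,0,-1]])
    print('to',np.round(t,4),'tool d mm',np.round(d,1),'turn to nominal',np.round(R.from_matrix(M.T@G).as_rotvec(),4),'z',np.round(s['eef_pos'],4),'F',np.round(s['wrist_force'],1),'t',round(s['clock'],1))
E
```

Request:
{"name": "step_arm", "arguments": {"motion": "0 0 -0.12 0 0 0 30;0 0 -0.12 0 0 0 30;0 0 -0.12 0 0 0 30;0 0 -0.12 0 0 0 30;0 0 -0.12 0 0 0 30;0 0 -0.12 0 0 0 30;0 0 -0.12 0 0 0 30;0 0 -0.12 0 0 0 30;0 0 -0.12 0 0 0 30;0 0 -0.12 0 0 0 30", "force": 25}}

```text
clock: 0.93
eef_pos: [0.1245, -0.484, 0.245]
eef_rot: [-0.0, 0.746, 0.666, 0.0]
wrist_force: [0.7, 0.3, 0.2]
grip_width: 0.352
```

Request:
{"name": "step_arm", "arguments": {"motion": "0 0 -0.1 0 0 0 30;0 0 -0.096 0 0 0 30;0 0 0 0 0 0 30;0 0 0 0 0 0 30"}}

```text
clock: 1.27
eef_pos: [0.1245, -0.4841, 0.2451]
eef_rot: [-0.0, 0.68, 0.733, 0.0]
wrist_force: [0.3, -0.2, 0.5]
grip_width: 0.353
```

```bash
python3 -c "
from h import *
delta(ch(-125,0,250))"
```

```text
to [ 0.4424 -0.0328  0.25  ] tool d mm [426.5 350.3  -4.7] turn to nominal [-0.0001 -0.0005 -0.0046] z [ 0.1245 -0.4841  0.2451] F [ 0.3 -0.2  0.5] t 1.3
```

Request:
{"name": "step_arm", "arguments": {"motion": "0 0 0 28 23 0 30;0 0 0 28 23 0 30;0 0 0 28 23 0 30;0 0 0 28 23 0 30;0 0 0 28 23 0 30;0 0 0 28 23 0 30;0 0 0 28 23 0 30;0 0 0 28 23 0 30;0 0 0 28 23 0 30;0 0 0 28 23 0 30"}}

```text
clock: 2.1
eef_pos: [0.3329, -0.1857, 0.2454]
eef_rot: [0.0, 0.681, 0.732, 0.0]
wrist_force: [-0.1, -0.6, -0.0]
grip_width: 0.35
```

Request:
{"name": "step_arm", "arguments": {"motion": "0 0 0 28 23 0 30;0 0 0 28 23 0 30;0 0 0 28 23 0 30;0 0 0 28 23 0 30;0 0 0 28 23 0 30;0 0 0 6 4 20 30;0 0 0 0 0 30 30;0 0 0 0 0 20 30;0 0 0 0 0 0 30;0 0 0 0 0 0 30"}}

```text
clock: 2.93
eef_pos: [0.4391, -0.0326, 0.1752]
eef_rot: [-0.001, 0.68, 0.733, -0.001]
wrist_force: [0.2, 0.1, -0.1]
grip_width: 0.351
```

```bash
python3 - <<'E'
from h import *
delta(ch(-125,0,85))
a=snap('scene','s1.png');b=snap('top','t1.png')
a=cv2.resize(a[150:310,200:420],None,fx=2.2,fy=2.2,interpolation=cv2.INTER_CUBIC)
b=cv2.resize(b[180:340,220:400],None,fx=2.2,fy=2.2,interpolation=cv2.INTER_CUBIC)
cv2.imwrite('pics/j1.png',np.hstack([a,b])[:,:,::-1][:,:800])
E
```

```text
to [ 0.4424 -0.0328  0.085 ] tool d mm [-0.5  3.4 90.2] turn to nominal [-0.0017 -0.0003 -0.0038] z [ 0.4391 -0.0326  0.1752] F [ 0.2  0.1 -0.1] t 2.9
```

View pics/j1.png

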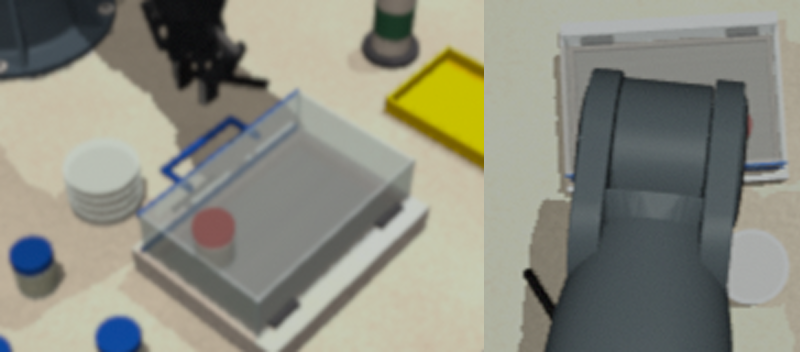

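```bash
python3 -c "
from h import *
print(unproj('scene',290.9,216.4,.085), proj('scene',ch(-125,0,85)))"
```

```text
[ 0.44535456 -0.03346785  0.085     ] [290.32366589 215.66225064]
```

Request:
{"name": "step_arm", "arguments": {"motion": "0 0 0 0 1 25 30;0 0 0 0 1 25 30;0 0 0 0 0 20 30;0 0 0 0 0 15 30;0 0 0 0 0 9 30;0 0 0 0 0 0 30;0 0 0 0 0 0 30"}}

```text
clock: 3.62
eef_pos: [0.4424, -0.0327, 0.0823]
eef_rot: [0.0, 0.68, 0.734, 0.0]
wrist_force: [0.6, 0.3, 0.1]
grip_width: 0.353
```

Request:
{"name": "step_arm", "arguments": {"motion": "0 0 0 0 0 0 4;0 0 0 0 0 0 4;0 0 0 0 0 0 4;0 0 0 0 0 0 4;0 0 0 0 0 0 4;0 0 0 0 0 0 4;0 0 0 0 0 0 4;0 0 0 0 0 0 4", "force": 25}}

```text
clock: 4.28
eef_pos: [0.4395, -0.0328, 0.0819]
eef_rot: [-0.001, 0.68, 0.734, -0.001]
wrist_force: [-20.5, -1.9, 15.3]
grip_width: 0.102
```

```bash
python3 - <<'E'
import numpy as np
a=np.arctan2(45,210);r=np.hypot(210,45)
p=lambda t:np.array([-r*np.cos(a+t),r*np.sin(a+t)])
ts=np.arange(0,1.61,.05)
d=[np.round(p(t+.05)-p(t),1) for t in ts]
for t,x in zip(ts,d): print(round(t,2),'ty',x[0],'tz',-x[1])
E
```

```text
0.0 ty 2.5 tz -10.4
0.05 ty 3.0 tz -10.3
0.1 ty 3.5 tz -10.1
0.15 ty 4.0 tz -9.9
0.2 ty 4.5 tz -9.7
0.25 ty 5.0 tz -9.5
0.3 ty 5.5 tz -9.2
0.35 ty 5.9 tz -8.9
0.4 ty 6.4 tz -8.6
0.45 ty 6.8 tz -8.3
0.5 ty 7.2 tz -8.0
0.55 ty 7.6 tz -7.6
0.6 ty 8.0 tz -7.2
0.65 ty 8.3 tz -6.8
0.7 ty 8.6 tz -6.4
0.75 ty 9.0 tz -5.9
0.8 ty 9.2 tz -5.5
0.85 ty 9.5 tz -5.0
0.9 ty 9.7 tz -4.5
0.95 ty 10.0 tz -4.0
1.0 ty 10.1 tz -3.5
1.05 ty 10.3 tz -3.0
1.1 ty 10.4 tz -2.5
1.15 ty 10.6 tz -2.0
1.2 ty 10.6 tz -1.4
1.25 ty 10.7 tz -0.9
1.3 ty 10.7 tz -0.4
1.35 ty 10.7 tz 0.2
1.4 ty 10.7 tz 0.7
1.45 ty 10.7 tz 1.2
1.5 ty 10.6 tz 1.8
1.55 ty 10.5 tz 2.3
1.6 ty 10.4 tz 2.8
```

Request:
{"name": "step_arm", "arguments": {"motion": "0 0 0 0 -3 0 4;0 0 0 0 0 -3 4;0 0 0 0 0 0 4"}}

```text
clock: 4.53
eef_pos: [0.4401, -0.0328, 0.0857]
eef_rot: [0.001, 0.679, 0.734, 0.001]
wrist_force: [3.7, 0.8, -1.8]
grip_width: 0.104
```

Request:
{"name": "step_arm", "arguments": {"motion": "0 0 0 0 2 -8 4;0 0 0 0 3 -10 4;0 0 0 0 3.5 -10 4;0 0 0 0 4 -10 4;0 0 0 0 4.5 -9.7 4;0 0 0 0 5 -9.5 4;0 0 0 0 5.5 -9.2 4;0 0 0 0 6 -9 4"}}

```text
clock: 5.2
eef_pos: [0.4728, -0.0301, 0.1607]
eef_rot: [0.0, 0.679, 0.734, 0.0]
wrist_force: [4.8, 0.1, -7.2]
grip_width: 0.103
```

```bash
python3 -c "
from h import *
delta(ch(85-214.8*np.cos(.2111+.4)-2,0,35+214.8*np.sin(.2111+.4)))"
```

```text
to [ 0.4744 -0.0303  0.1582] tool d mm [-0.3  1.5  2.5] turn to nominal [ 0.0011 -0.     -0.0015] z [ 0.4728 -0.0301  0.1607] F [ 4.8  0.1 -7.2] t 5.2
```

Tracking the arc well; continue to about 1.3 rad, then beyond.

Request:
{"name": "step_arm", "arguments": {"motion": "0 0 0 0 6.4 -8.6 4;0 0 0 0 6.8 -8.3 4;0 0 0 0 7.2 -8 4;0 0 0 0 7.6 -7.6 4;0 0 0 0 8 -7.2 4;0 0 0 0 8.3 -6.8 4;0 0 0 0 8.6 -6.4 4;0 0 0 0 9 -5.9 4;0 0 0 0 9.2 -5.5 4;0 0 0 0 9.5 -5 4"}}

```text
clock: 6.03
eef_pos: [0.5527, -0.0236, 0.2301]
eef_rot: [-0.0, 0.679, 0.734, 0.0]
wrist_force: [-2.8, 2.9, 2.0]
grip_width: 0.104
```

Request:
{"name": "step_arm", "arguments": {"motion": "0 0 0 0 9.7 -4.5 4;0 0 0 0 10 -4 4;0 0 0 0 10 -3.5 4;0 0 0 0 10 -3 4;0 0 0 0 10.4 -2.5 4;0 0 0 0 10.6 -2 4;0 0 0 0 10.6 -1.4 4;0 0 0 0 10.7 -1 4"}}

```text
clock: 6.7
eef_pos: [0.6346, -0.0171, 0.2516]
eef_rot: [-0.0, 0.679, 0.734, 0.0]
wrist_force: [-0.6, 2.9, -7.6]
grip_width: 0.102
```

```bash
python3 -c "
from h import *
delta(ch(85-214.8*np.cos(.2111+1.3)-2,0,35+214.8*np.sin(.2111+1.3)));print(bot.get_state()['joints'])"
```

```text
to [ 0.637  -0.0175  0.2494] tool d mm [-0.5  2.3  2.2] turn to nominal [ 0.0004 -0.0007 -0.0012] z [ 0.6346 -0.0171  0.2516] F [-0.6  2.9 -7.6] t 6.7
[-2.73642666e-02  5.09257961e-01  4.05177841e-01  1.46634827e+00
  7.48031050e-04  1.46611851e+00]
```

Request:
{"name": "step_arm", "arguments": {"motion": "0 0 0 0 10.7 -0.2 4;0 0 0 0 10.7 0.2 4;0 0 0 0 10.7 0.7 4;0 0 0 0 10.7 1.2 4;0 0 0 0 10.6 1.8 4;0 0 0 0 8 2 4;0 0 0 0 0 0 4"}}

```text
clock: 7.28
eef_pos: [0.697, -0.0122, 0.2456]
eef_rot: [0.0, 0.679, 0.734, 0.001]
wrist_force: [0.6, 4.3, 3.5]
grip_width: 0.105
```

```bash
python3 -c "
from h import *
delta(ch(85-214.8*np.cos(.2111+1.58)-2,0,35+214.8*np.sin(.2111+1.58)));print(bot.get_state()['joints'])"
```

```text
to [ 0.6965 -0.0128  0.2446] tool d mm [-0.6 -0.5  1. ] turn to nominal [ 0.002  -0.0008 -0.001 ] z [ 0.697  -0.0122  0.2456] F [0.6 4.3 3.5] t 7.3
[-1.78653854e-02  6.72533559e-01  6.64834402e-01  1.56113859e+00
  1.00120227e-03  1.47539089e+00]
```

Release, rise, and back away to above the chamber's near side, then look.

Request:
{"name": "step_arm", "arguments": {"motion": "0 0 0 0 0 0 30;0 0 0 0 0 0 30;0 0 0 0 0 0 30;0 0 0 0 0 0 30;0 0 0 0 0 -15 30;0 0 0 0 0 -20 30;0 0 0 0 0 -20 30;0 0 0 0 -20 0 30;0 0 0 0 -35 0 30;0 0 0 0 -35 0 30"}}

```text
clock: 8.12
eef_pos: [0.6163, -0.0192, 0.3]
eef_rot: [0.0, 0.679, 0.734, 0.0]
wrist_force: [0.8, 0.4, 0.3]
grip_width: 0.351
```

Request:
{"name": "step_arm", "arguments": {"motion": "0 0 0 0 -35 0 30;0 0 0 0 -35 0 30;0 0 0 0 -35 0 30;0 0 0 0 -35 0 30;0 0 0 0 -35 0 70;0 0 0 0 -35 0 70;0 0 0 0 -35 0 70;0 0 0 0 0 0 70;0 0 0 0 0 0 70"}}

```text
clock: 8.87
eef_pos: [0.3707, -0.0381, 0.3015]
eef_rot: [0.001, 0.68, 0.734, 0.001]
wrist_force: [1.3, 0.3, 0.6]
grip_width: 0.82
```

```bash
python3 - <<'E'
from h import *
np.set_printoptions(precision=4,suppress=True)
a=snap('scene','s2.png');b=snap('top','t2.png')
for n,im in(('scene',a),('top',b)):
    for c,s,m in blobs(im,'red')+blobs(im,'blue'):
        if s[4]<900: print(n,c,s,unproj(n,*c,.078)[:2],unproj(n,*c,.058)[:2])
delta(ch(0,0,250))
a=cv2.resize(a[130:370,180:460],None,fx=1.5,fy=1.5,interpolation=cv2.INTER_CUBIC)
b=cv2.resize(b[130:370,140:380],None,fx=1.5,fy=1.5,interpolation=cv2.INTER_CUBIC)
cv2.imwrite('pics/j2.png',np.hstack([a,b])[:,:,::-1])
E
```

```text
scene [381.8406 132.3333] [378 128   9  10  69] [0.3603 0.4087] [0.3431 0.4312]
scene [296.5525 253.0802] [286 243  21  21 324] [ 0.5409 -0.0996] [ 0.5279 -0.089 ]
scene [135.8577 472.6603] [113 463  44  17 527] [ 0.7159 -0.6172] [ 0.707  -0.6187]
scene [355.3077 227.1099] [320 192  77  66 182] [0.5785 0.0627] [0.5663 0.0771]
scene [376.546  222.2638] [359 205  37  43 163] [0.6037 0.1135] [0.5921 0.1291]
scene [377.6257 241.6257] [343 205  75  70 187] [0.649 0.067] [0.6384 0.0815]
scene [465.7303 236.6449] [449 215  46  38 445] [0.7862 0.2353] [0.7788 0.2537]
scene [490.5949 237.6154] [479 226  23  22 195] [0.8297 0.2766] [0.8234 0.296 ]
scene [213.7582 265.959 ] [205 258  18  17 244] [ 0.4381 -0.2647] [ 0.4226 -0.2579]
scene [253.4028 303.441 ] [244 295  20  18 288] [ 0.5832 -0.2622] [ 0.5711 -0.2554]
scene [194.3115 311.8361] [184 303  21  19 305] [ 0.5131 -0.3673] [ 0.4994 -0.3629]
scene [218.     343.4138] [208 334  21  20 348] [ 0.6103 -0.3745] [ 0.5988 -0.3703]
top [549.0381 125.6112] [536 114  26  25 499] [ 0.8536 -0.6802] [ 0.8602 -0.688 ]
top [332.4669 236.5564] [324 228  18  18 257] [ 0.5355 -0.0957] [ 0.5382 -0.096 ]
top [161.7753 275.1011] [157 270  11  11  89] [0.4242 0.3482] [0.4254 0.3535]
top [190.8093 147.8409] [168 132  45  30 792] [0.7682 0.2908] [0.7737 0.2953]
top [300.5349 157.2674] [249 153 104   9 258] [ 0.749  -0.0055] [ 0.7543 -0.0047]
top [301.128  179.0711] [250 175 105   9 211] [ 0.689  -0.0087] [ 0.6935 -0.008 ]
top [433.5625 218.4231] [426 211  17  16 208] [ 0.5901 -0.3636] [ 0.5934 -0.3674]
top [390.6346 227.8221] [383 220  16  17 208] [ 0.5623 -0.2495] [ 0.5653 -0.2518]
top [430.8531 255.3981] [423 248  17  16 211] [ 0.4912 -0.356 ] [ 0.4933 -0.3596]
top [391.0817 283.3702] [383 276  17  16 208] [ 0.4154 -0.2514] [ 0.4165 -0.2538]
to [ 0.567 -0.023  0.25 ] tool d mm [  0.  195.3  51.2] turn to nominal [ 0.001   0.0002 -0.0017] z [ 0.3723 -0.038   0.301 ] F [-0.2  0.5 -0.4] t 9.0
```

View pics/j2.png

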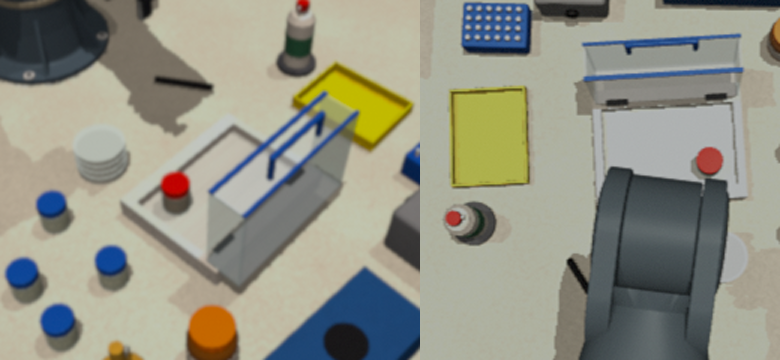

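Hood stands fully open, only one red jar in the chamber (top view 332,237). Going to it.

Request:
{"name": "step_arm", "arguments": {"motion": "0 0 0 -14 32 20 66;0 0 0 -14 32 20 66;0 0 0 -14 32 20 66;0 0 0 -14 32 20 66;0 0 0 -14 31 20 66;0 0 0 0 0 30 66;0 0 0 0 0 30 66;0 0 0 0 0 25 66;0 0 0 0 0 0 66;0 0 0 0 0 0 66"}}

```text
clock: 9.8
eef_pos: [0.5355, -0.0953, 0.1148]
eef_rot: [-0.001, 0.679, 0.734, -0.001]
wrist_force: [0.2, 0.4, 0.6]
grip_width: 0.77
```

```bash
python3 - <<'E'
from h import *
delta([.536,-.096,.058])
a=snap('scene','s3.png')
cv2.imwrite('pics/j3.png',cv2.resize(a[180:320,220:400],None,fx=3,fy=3,interpolation=cv2.INTER_CUBIC)[:,:,::-1])
E
```

```text
to [ 0.536 -0.096  0.058] tool d mm [-0.8  0.6 56.8] turn to nominal [-0.0029 -0.0007 -0.0013] z [ 0.5355 -0.0953  0.1148] F [0.2 0.4 0.6] t 9.8
```

View pics/j3.png

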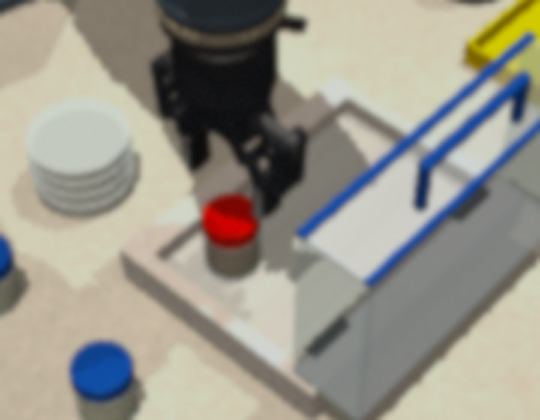

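The fingers straddle the red cap at crop (230,215). I'll descend and grip.

Request:
{"name": "step_arm", "arguments": {"motion": "0 0 0 0 0 20 66;0 0 0 0 0 20 66;0 0 0 0 0 16 66;0 0 0 0 0 0 66;0 0 0 0 0 0 40;0 0 0 0 0 0 40;0 0 0 0 0 0 40;0 0 0 0 0 0 40;0 0 0 0 0 0 40;0 0 0 0 0 0 40", "force": 40}}

```text
clock: 10.68
eef_pos: [0.5372, -0.0958, 0.0619]
eef_rot: [0.001, 0.679, 0.734, 0.001]
wrist_force: [-0.9, 0.8, 8.7]
grip_width: 0.549
```

Request:
{"name": "step_arm", "arguments": {"motion": "0 0 0 0 0 -10 40;0 0 0 0 0 -25 40;0 0 0 0 0 -30 40;0 0 0 0 0 -30 40;0 0 0 28 0 0 40;0 0 0 28 4 0 40;0 0 0 28 5 0 40;0 0 0 28 5 0 40;0 0 0 28 6 0 40;0 0 0 28 6 0 40"}}

```text
clock: 11.52
eef_pos: [0.5491, 0.0754, 0.1565]
eef_rot: [0.001, 0.679, 0.734, 0.001]
wrist_force: [0.6, -1.0, -0.3]
grip_width: 0.55
```

Request:
{"name": "step_arm", "arguments": {"motion": "0 0 0 28 6 0 40;0 0 0 28 6 0 40;0 0 0 28 6 0 40;0 0 0 28 6 0 40;0 0 0 28 6 0 40;0 0 0 28 6 0 40;0 0 0 28 6 0 40;0 0 0 28 3 0 40;0 0 0 6 0 0 40;0 0 0 0 0 0 40"}}

```text
clock: 12.35
eef_pos: [0.5758, 0.3087, 0.1558]
eef_rot: [0.0, 0.678, 0.735, 0.001]
wrist_force: [0.9, 0.1, -1.4]
grip_width: 0.549
```

```bash
python3 - <<'E'
from h import *
delta([.577,.306,.049]); print(bot.get_state()['grip_width'])
E
```

```text
to [0.577 0.306 0.049] tool d mm [ -2.9   0.9 106.8] turn to nominal [ 0.0009 -0.0006  0.0009] z [0.5758 0.3087 0.1558] F [ 0.9  0.1 -1.4] t 12.3
0.5486865583160326
```

Request:
{"name": "step_arm", "arguments": {"motion": "0 0 0 -3 0 25 40;0 0 0 0 0 25 40;0 0 0 0 0 25 40;0 0 0 0 0 18 40;0 0 0 0 0 6 40;0 0 0 0 0 4 40;0 0 0 0 0 2 40;0 0 0 0 0 0 40"}}

```text
clock: 13.02
eef_pos: [0.5768, 0.3037, 0.0509]
eef_rot: [0.0, 0.679, 0.734, 0.001]
wrist_force: [-0.9, 0.2, -0.7]
grip_width: 0.546
```

Request:
{"name": "step_arm", "arguments": {"motion": "0 0 0 0 0 2 40;0 0 0 0 0 1 40;0 0 0 0 0 0 40"}}

```text
clock: 13.27
eef_pos: [0.5764, 0.3039, 0.0471]
eef_rot: [0.0, 0.679, 0.734, 0.0]
wrist_force: [0.1, -0.8, -1.0]
grip_width: 0.553
```

Request:
{"name": "step_arm", "arguments": {"motion": "0 0 0 0 0 1 40;0 0 0 0 0 1 40;0 0 0 0 0 0 40"}}

```text
clock: 13.52
eef_pos: [0.5765, 0.304, 0.0469]
eef_rot: [0.0, 0.679, 0.734, 0.001]
wrist_force: [-10.1, -4.5, 24.0]
grip_width: 0.55
```

Request:
{"name": "step_arm", "arguments": {"motion": "0 0 0 0 0 -1.5 40;0 0 0 0 0 0 66;0 0 0 0 0 0 66;0 0 0 0 0 0 66;0 0 0 0 0 0 66;0 0 0 0 0 -25 66;0 0 0 0 0 -35 66;0 0 0 0 0 -40 66;0 0 0 0 0 -40 0;0 0 0 0 0 -35 0"}}

```text
clock: 14.35
eef_pos: [0.5761, 0.3037, 0.2239]
eef_rot: [0.0, 0.679, 0.734, 0.001]
wrist_force: [0.5, -0.0, -0.1]
grip_width: 0.5
```

Request:
{"name": "step_arm", "arguments": {"motion": "0 0 0 7 -31 0 0;0 0 0 7 -31 0 0;0 0 0 7 -31 0 0;0 0 0 7 -31 0 0;0 0 0 8 -31 0 0;0 0 0 0 0 0 0;0 0 0 0 0 0 0"}}

```text
clock: 14.93
eef_pos: [0.4178, 0.3281, 0.2217]
eef_rot: [0.0, 0.679, 0.734, 0.0]
wrist_force: [1.4, 0.1, 0.1]
grip_width: 0.004
```

```bash
python3 - <<'E'
from h import *
delta([.4194,.3282,.175]); print(bot.get_state()['grip_width'])
a=snap('scene','s4.png');b=snap('top','t4.png')
for n,im in(('scene',a),('top',b)):
    for c,s,m in blobs(im,'red',20):
        if s[4]<900: print(n,c,s,unproj(n,*c,.154)[:2],unproj(n,*c,.063)[:2])
a=cv2.resize(a[80:320,280:480],None,fx=2,fy=2,interpolation=cv2.INTER_CUBIC)
b=cv2.resize(b[120:360,140:340],None,fx=2,fy=2,interpolation=cv2.INTER_CUBIC)
cv2.imwrite('pics/j4.png',np.hstack([a,b])[:,:,::-1])
E
```

```text
to [0.4194 0.3282 0.175 ] tool d mm [-0.   1.6 46.7] turn to nominal [ 0.0005 -0.0003  0.0003] z [0.4178 0.3281 0.2217] F [1.4 0.1 0.1] t 14.9
0.0035234491789767485
scene [382.         132.80597015] [378 129   9   9  67] [0.42769255 0.32202342] [0.34936447 0.42405308]
scene [415.09836066 188.91256831] [408 182  16  15 183] [0.63694721 0.20726344] [0.5829699  0.29593858]
scene [135.89923954 472.65209125] [113 463  44  17 526] [ 0.750064   -0.61162261] [ 0.70924998 -0.61824046]
top [548.7553816  125.74755382] [535 114  27  25 511] [ 0.82796871 -0.64998763] [ 0.85816482 -0.68527258]
top [100. 176.] [ 90 176  21   1  21] [0.6678369  0.50005997] [0.68833264 0.5344419 ]
top [184.29237288 219.09322034] [176 211  18  17 236] [0.56172945 0.28006023] [0.57579747 0.30111515]
top [162.4025974  275.28571429] [158 270  10  11  77] [0.41917121 0.32660345] [0.42460344 0.35047784]
```

View pics/j4.png

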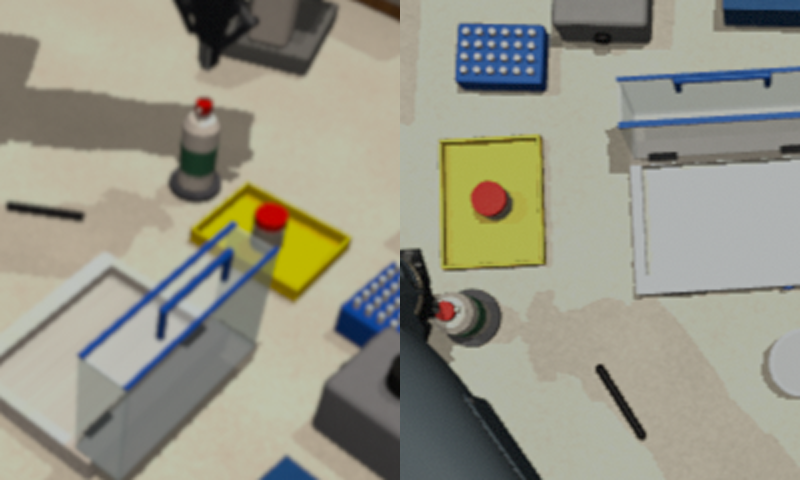

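Red jar stands in the tray (crop 490,200), chamber empty, hood open; fingertips above nozzle. Pressing.

Request:
{"name": "step_arm", "arguments": {"motion": "0 0 0 0 2.5 20 0;0 0 0 0 0 20 0;0 0 0 0 0 8 0;0 0 0 0 0 2 0;0 0 0 0 0 0 0"}}

```text
clock: 15.45
eef_pos: [0.4217, 0.3276, 0.171]
eef_rot: [-0.0, 0.68, 0.734, -0.001]
wrist_force: [-0.1, -0.1, -0.2]
grip_width: -0.003
```

Request:
{"name": "step_arm", "arguments": {"motion": "0 0 0 0 0 1 0;0 0 0 0 0 1 0;0 0 0 0 0 1 0;0 0 0 0 0 0 0"}}

```text
clock: 15.78
eef_pos: [0.4215, 0.328, 0.1686]
eef_rot: [0.0, 0.679, 0.734, 0.0]
wrist_force: [-0.5, 2.1, -1.0]
grip_width: -0.001
```

Request:
{"name": "step_arm", "arguments": {"motion": "0 0 0 0 0 1 0;0 0 0 0 0 1 0;0 0 0 0 0 0 0"}}

```text
clock: 16.03
eef_pos: [0.4215, 0.3281, 0.1664]
eef_rot: [0.0, 0.679, 0.734, 0.0]
wrist_force: [0.3, 0.6, 2.6]
grip_width: -0.002
```

Contact begun (about 2.6 N at 1.6 mm). Continue.

Request:
{"name": "step_arm", "arguments": {"motion": "0 0 0 0 0 1 0;0 0 0 0 0 1 0;0 0 0 0 0 0 0"}}

```text
clock: 16.28
eef_pos: [0.4215, 0.328, 0.1643]
eef_rot: [0.0, 0.679, 0.734, 0.0]
wrist_force: [0.3, 1.3, 4.9]
grip_width: 0.002
```

Request:
{"name": "step_arm", "arguments": {"motion": "0 0 0 0 0 1 0;0 0 0 0 0 1 0;0 0 0 0 0 0 0;0 0 0 0 0 0 0"}}

```text
clock: 16.62
eef_pos: [0.4215, 0.3281, 0.1624]
eef_rot: [0.0, 0.679, 0.734, 0.0]
wrist_force: [1.4, 0.2, 6.4]
grip_width: 0.001
```

Request:
{"name": "step_arm", "arguments": {"motion": "0 0 0 0 0 1 0;0 0 0 0 0 0 0;0 0 0 0 0 0 0"}}

```text
clock: 16.87
eef_pos: [0.4216, 0.3281, 0.1619]
eef_rot: [0.0, 0.679, 0.734, 0.001]
wrist_force: [-1.6, -0.9, 14.0]
grip_width: 0.004
```

Request:
{"name": "step_arm", "arguments": {"motion": "0 0 0 0 0 0 0;0 0 0 0 0 -3 0;0 0 0 0 0 -4 0;0 0 0 0 0 -10 0;0 0 0 0 0 -20 0;0 0 0 0 0 -30 0;0 0 0 0 0 -30 66;0 0 0 0 0 0 66"}}

```text
clock: 17.53
eef_pos: [0.4225, 0.3287, 0.2639]
eef_rot: [0.0, 0.679, 0.734, 0.003]
wrist_force: [1.9, 0.3, 0.6]
grip_width: 0.275
```

```bash
python3 - <<'E'
from h import *
np.set_printoptions(precision=4,suppress=True)
b=snap('top','t5.png')
for c,s,m in blobs(b,'blue')+blobs(b,'red'):
    if s[4]<400: print(c,s,unproj('top',*c,.058)[:2])
delta([.5654,-.2519,.26])
E
```

```text
[300.6371 157.278 ] [249 153 104   9 259] [ 0.7543 -0.005 ]
[300.9764 179.0849] [250 175 105   9 212] [ 0.6935 -0.0076]
[433.5362 218.4541] [426 211  17  16 207] [ 0.5933 -0.3673]
[390.6346 227.8221] [383 220  16  17 208] [ 0.5653 -0.2518]
[430.8571 255.3952] [423 248  17  16 210] [ 0.4933 -0.3597]
[391.219  283.4048] [383 276  17  16 210] [ 0.4165 -0.2541]
[184.3559 219.1314] [176 211  18  17 236] [0.5765 0.3021]
[161.7556 275.1556] [157 270  11  11  90] [0.4252 0.3535]
to [ 0.5654 -0.2519  0.26  ] tool d mm [-589.8   98.1    0.3] turn to nominal [ 0.0035 -0.0023 -0.0016] z [0.4222 0.3286 0.2613] F [ 1.   0.3 -0.6] t 17.6
```

Request:
{"name": "step_arm", "arguments": {"motion": "0 0 0 -30 5 0 66;0 0 0 -30 5 0 66;0 0 0 -30 5 0 66;0 0 0 -30 5 0 66;0 0 0 -30 5 0 66;0 0 0 -30 5 0 66;0 0 0 -30 5 0 66;0 0 0 -30 5 0 66;0 0 0 -30 5 0 66;0 0 0 -30 5 0 66"}}

```text
clock: 18.42
eef_pos: [0.4939, 0.0311, 0.2578]
eef_rot: [-0.0, 0.679, 0.734, -0.0]
wrist_force: [-1.1, -0.6, -0.2]
grip_width: 0.772
```

Request:
{"name": "step_arm", "arguments": {"motion": "0 0 0 -30 5 0 66;0 0 0 -30 5 0 66;0 0 0 -30 5 0 66;0 0 0 -30 5 0 66;0 0 0 -30 5 10 66;0 0 0 -30 5 20 66;0 0 0 -30 5 20 66;0 0 0 -30 5 20 66;0 0 0 -30 5 20 66;0 0 0 -20 3 20 66"}}

```text
clock: 19.25
eef_pos: [0.5641, -0.2551, 0.1464]
eef_rot: [-0.001, 0.68, 0.733, -0.0]
wrist_force: [0.4, 0.5, -0.6]
grip_width: 0.776
```

Request:
{"name": "step_arm", "arguments": {"motion": "0 0 0 0 0 0 66;0 0 0 0 0 0 66"}}

```text
clock: 19.42
eef_pos: [0.5632, -0.2531, 0.1463]
eef_rot: [-0.002, 0.68, 0.733, -0.001]
wrist_force: [0.4, 0.5, 0.2]
grip_width: 0.775
```

```bash
cat >> h.py <<'E'
def look(tag):
    for n in('scene','top'):
        im=snap(n,n+tag+'.png')
        for c,s,m in blobs(im,'blue',60):
            if s[4]<400 and max(s[2:4])<30: print(n,np.round(c,1),s[2:],np.round(unproj(n,*c,.058)[:2]-([.005,-.003] if n=='scene' else 0),4))
E
python3 - <<'E'
from h import *
look('6'); delta([.5654,-.2519,.038])
E
```

```text
scene [490.6 237.7] [ 23  22 198] [0.8185 0.2986]
scene [213.7 266. ] [ 18  17 243] [ 0.4176 -0.255 ]
scene [253.5 303.4] [ 20  18 291] [ 0.5661 -0.2522]
scene [194.3 311.9] [ 21  19 300] [ 0.4946 -0.3601]
scene [218.  343.4] [ 21  20 347] [ 0.5939 -0.3673]
to [ 0.5654 -0.2519  0.038 ] tool d mm [  0.2   1.1 110.6] turn to nominal [-0.0002 -0.0003 -0.0013] z [ 0.5644 -0.2522  0.1486] F [ 0.8 -0.1  0.1] t 19.5
```

Request:
{"name": "step_arm", "arguments": {"motion": "0 0 0 0 1 30 66;0 0 0 0 0 30 66;0 0 0 0 0 30 66;0 0 0 0 0 15 66;0 0 0 0 0 5 66;0 0 0 0 0 0 66;0 0 0 0 0 0 40;0 0 0 0 0 0 40;0 0 0 0 0 0 40;0 0 0 0 0 0 40", "force": 40}}

```text
clock: 20.35
eef_pos: [0.5667, -0.2529, 0.0404]
eef_rot: [0.001, 0.679, 0.734, 0.001]
wrist_force: [-1.3, 2.2, 8.7]
grip_width: 0.545
```

Request:
{"name": "step_arm", "arguments": {"motion": "0 0 0 0 0 0 40;0 0 0 0 0 0 40;0 0 0 0 0 0 40"}}

```text
clock: 20.6
eef_pos: [0.5667, -0.2529, 0.0404]
eef_rot: [0.001, 0.679, 0.734, 0.001]
wrist_force: [-0.9, 2.5, 9.0]
grip_width: 0.551
```

```bash
python3 - <<'E'
from h import *
print(bot.get_state()['grip_width'])
delta(ch(-2,-86,160));delta(ch(-2,-29,160));delta(ch(-2,29,160));delta(ch(-2,86,160))
E
```

```text
0.5508928920904635
to [ 0.5718 -0.1089  0.16  ] tool d mm [ 143.1   16.5 -119.7] turn to nominal [ 0.0029  0.0011 -0.0013] z [ 0.5667 -0.2529  0.0404] F [-0.9  2.5  9. ] t 20.6
to [ 0.5673 -0.0521  0.16  ] tool d mm [ 200.1   16.4 -119.8] turn to nominal [ 0.0029  0.0011 -0.0013] z [ 0.5667 -0.2529  0.0404] F [-0.9  2.5  9. ] t 20.6
to [0.5627 0.0058 0.16  ] tool d mm [ 258.1   16.4 -119.9] turn to nominal [ 0.0029  0.0011 -0.0013] z [ 0.5667 -0.2529  0.0404] F [-0.9  2.5  9. ] t 20.6
to [0.5583 0.0626 0.16  ] tool d mm [ 315.1   16.3 -119.9] turn to nominal [ 0.0029  0.0011 -0.0013] z [ 0.5667 -0.2529  0.0404] F [-0.9  2.5  9. ] t 20.6
```

Request:
{"name": "step_arm", "arguments": {"motion": "0 0 0 0 0 -10 40;0 0 0 0 0 -25 40;0 0 0 0 0 -30 40;0 0 0 0 0 -30 40;0 0 0 20 2 -24 40;0 0 0 30 2 0 40;0 0 0 30 2 0 40;0 0 0 30 2 0 40;0 0 0 30 2 0 40;0 0 0 30 2 0 40"}}

```text
clock: 21.43
eef_pos: [0.5645, -0.081, 0.159]
eef_rot: [0.001, 0.679, 0.734, 0.001]
wrist_force: [-0.1, -1.2, -1.4]
grip_width: 0.553
```

Request:
{"name": "step_arm", "arguments": {"motion": "0 0 0 30 2 0 40;0 0 0 30 2 0 40;0 0 0 30 0 0 40;0 0 0 30 0 0 40;0 0 0 25 0 0 40;0 0 0 0 0 10 40;0 0 0 0 0 30 40;0 0 0 0 0 25 40;0 0 0 0 0 15 40;0 0 0 0 0 0 40"}}

```text
clock: 22.27
eef_pos: [0.5556, 0.0622, 0.0753]
eef_rot: [-0.001, 0.679, 0.734, -0.001]
wrist_force: [0.1, 0.3, -1.0]
grip_width: 0.549
```

```bash
python3 - <<'E'
from h import *
delta(ch(-2,86,60.4))
E
```

```text
to [0.5583 0.0626 0.0604] tool d mm [ 0.2  2.7 14.8] turn to nominal [-0.0035  0.0003 -0.0015] z [0.5556 0.0622 0.0753] F [ 0.1  0.3 -1. ] t 22.3
```

Request:
{"name": "step_arm", "arguments": {"motion": "0 0 0 0 2 6 40;0 0 0 0 0 5 40;0 0 0 0 0 2 40;0 0 0 0 0 1 40;0 0 0 0 0 0 40"}}

```text
clock: 22.68
eef_pos: [0.5595, 0.0627, 0.0637]
eef_rot: [0.0, 0.679, 0.734, 0.0]
wrist_force: [0.2, 0.2, -1.3]
grip_width: 0.547
```

Request:
{"name": "step_arm", "arguments": {"motion": "0 0 0 0 0 1 40;0 0 0 0 0 0 40;0 0 0 0 0 0 40"}}

```text
clock: 22.93
eef_pos: [0.5593, 0.0627, 0.0624]
eef_rot: [0.0, 0.679, 0.734, 0.0]
wrist_force: [-0.3, -0.9, -1.3]
grip_width: 0.548
```

Request:
{"name": "step_arm", "arguments": {"motion": "0 0 0 0 0 1 40;0 0 0 0 0 0.5 40;0 0 0 0 0 0 40"}}

```text
clock: 23.18
eef_pos: [0.5591, 0.0627, 0.0606]
eef_rot: [-0.0, 0.679, 0.734, -0.0]
wrist_force: [-0.3, 0.1, -0.4]
grip_width: 0.552
```

Request:
{"name": "step_arm", "arguments": {"motion": "0 0 0 0 0 0.7 40;0 0 0 0 0 0 40;0 0 0 0 0 0 40"}}

```text
clock: 23.43
eef_pos: [0.5592, 0.0628, 0.0604]
eef_rot: [0.0, 0.679, 0.734, 0.0]
wrist_force: [-3.1, -0.1, 6.4]
grip_width: 0.547
```

Request:
{"name": "step_arm", "arguments": {"motion": "0 0 0 0 0 0 66;0 0 0 0 0 0 66;0 0 0 0 0 0 66;0 0 0 0 0 0 66;0 0 0 0 0 -15 66;0 0 0 0 0 -25 66;0 0 0 0 0 -30 66;0 0 0 0 0 -30 66;0 0 0 -30 -16 0 66;0 0 0 -30 -16 0 66"}}

```text
clock: 24.27
eef_pos: [0.5331, 0.0007, 0.1617]
eef_rot: [0.001, 0.678, 0.735, 0.001]
wrist_force: [0.9, -0.1, -0.3]
grip_width: 0.774
```

Request:
{"name": "step_arm", "arguments": {"motion": "0 0 0 -30 -17 0 66;0 0 0 -30 -17 0 66;0 0 0 -30 -17 0 66;0 0 0 -30 -17 0 66;0 0 0 -30 -17 0 66;0 0 0 -30 -17 0 66;0 0 0 -30 -17 0 66;0 0 0 -30 -17 0 66;0 0 0 -5 0 15 66;0 0 0 0 0 0 66"}}

```text
clock: 25.1
eef_pos: [0.4138, -0.2556, 0.1434]
eef_rot: [-0.001, 0.681, 0.733, -0.0]
wrist_force: [0.7, 1.3, -1.3]
grip_width: 0.773
```

```bash
python3 - <<'E'
from h import *
look('7'); delta([.4165,-.254,.038])
E
```

```text
scene [490.5 237.8] [ 23  22 200] [0.8185 0.2985]
scene [213.8 266. ] [ 19  17 246] [ 0.4178 -0.2548]
scene [194.3 311.8] [ 21  19 306] [ 0.4944 -0.3599]
scene [218.  343.4] [ 21  20 348] [ 0.5938 -0.3673]
top [433.5 218.5] [ 16  16 206] [ 0.5933 -0.3672]
top [273.2 226.5] [ 17  16 219] [0.5618 0.0635]
to [ 0.4165 -0.254   0.038 ] tool d mm [ -0.4   1.7 106.9] turn to nominal [-0.0008 -0.001  -0.0021] z [ 0.4149 -0.2538  0.1449] F [0.4 0.4 0.4] t 25.2
```

Request:
{"name": "step_arm", "arguments": {"motion": "0 0 0 0 2 30 66;0 0 0 0 0 30 66;0 0 0 0 0 26 66;0 0 0 0 0 15 66;0 0 0 0 0 5 66;0 0 0 0 0 0 66;0 0 0 0 0 0 40;0 0 0 0 0 0 40;0 0 0 0 0 0 40;0 0 0 0 0 0 40"}}

```text
clock: 26.03
eef_pos: [0.4182, -0.2544, 0.0406]
eef_rot: [0.001, 0.679, 0.734, 0.0]
wrist_force: [-1.2, 2.3, 8.3]
grip_width: 0.555
```

Request:
{"name": "step_arm", "arguments": {"motion": "0 0 0 0 0 0 40;0 0 0 0 0 0 40;0 0 0 0 0 0 40"}}

```text
clock: 26.28
eef_pos: [0.4182, -0.2544, 0.0406]
eef_rot: [0.001, 0.679, 0.734, 0.001]
wrist_force: [-0.2, 3.2, 7.8]
grip_width: 0.549
```

```bash
python3 - <<'E'
from h import *
s=bot.get_state();print(s['grip_width'])
delta(ch(-2,29,s['eef_pos'][2]*1e3+20))
E
```

```text
0.5492871503257036
to [0.5627 0.0058 0.0606] tool d mm [248.2 164.2 -19.9] turn to nominal [ 0.0024  0.001  -0.0012] z [ 0.4182 -0.2544  0.0406] F [-0.2  3.2  7.8] t 26.3
```

Request:
{"name": "step_arm", "arguments": {"motion": "0 0 0 0 0 -10 40;0 0 0 0 0 -25 40;0 0 0 0 0 -30 40;0 0 0 0 0 -30 40;0 0 0 14 10 -25 40;0 0 0 28 18 0 40;0 0 0 28 18 0 40;0 0 0 28 18 0 40;0 0 0 28 18 0 40;0 0 0 28 18 0 40"}}

```text
clock: 27.12
eef_pos: [0.5057, -0.0914, 0.1607]
eef_rot: [0.001, 0.679, 0.734, 0.0]
wrist_force: [0.2, -0.0, -1.2]
grip_width: 0.55
```

Request:
{"name": "step_arm", "arguments": {"motion": "0 0 0 28 18 0 40;0 0 0 28 18 0 40;0 0 0 28 20 0 40;0 0 0 10 8 0 40;0 0 0 0 0 0 40;0 0 0 0 0 20 40;0 0 0 0 0 30 40;0 0 0 0 0 25 40;0 0 0 0 0 12 40;0 0 0 0 0 0 40"}}

```text
clock: 27.95
eef_pos: [0.5597, 0.0051, 0.0703]
eef_rot: [-0.001, 0.68, 0.734, -0.001]
wrist_force: [-0.4, -0.5, -1.0]
grip_width: 0.551
```

```bash
python3 - <<'E'
from h import *
delta(ch(-2,29,60.6))
E
```

```text
to [0.5627 0.0058 0.0606] tool d mm [0.5 3.1 9.7] turn to nominal [-0.0038  0.     -0.0021] z [0.5597 0.0051 0.0703] F [-0.4 -0.5 -1. ] t 27.9
```

Request:
{"name": "step_arm", "arguments": {"motion": "0 0 0 0 2 4 40;0 0 0 0 1 3 40;0 0 0 0 0 2 40;0 0 0 0 0 1 40;0 0 0 0 0 0 40;0 0 0 0 0 0 40"}}

```text
clock: 28.45
eef_pos: [0.5647, 0.006, 0.0624]
eef_rot: [0.0, 0.679, 0.734, 0.0]
wrist_force: [0.8, -0.2, -1.2]
grip_width: 0.552
```

Request:
{"name": "step_arm", "arguments": {"motion": "0 0 0 0 0 1 40;0 0 0 0 0 0 40;0 0 0 0 0 0 40"}}

```text
clock: 28.7
eef_pos: [0.5645, 0.006, 0.0611]
eef_rot: [-0.0, 0.679, 0.734, -0.0]
wrist_force: [0.3, 0.2, -1.3]
grip_width: 0.55
```

Request:
{"name": "step_arm", "arguments": {"motion": "0 0 0 0 0 0.6 40;0 0 0 0 0 0 66;0 0 0 0 0 0 66;0 0 0 0 0 0 66;0 0 0 0 0 0 66;0 0 0 0 0 -15 66;0 0 0 0 0 -25 66;0 0 0 0 0 -30 66;0 0 0 0 0 -30 66;0 0 0 -20 -5 0 66"}}

```text
clock: 29.53
eef_pos: [0.5639, -0.0125, 0.166]
eef_rot: [0.003, 0.678, 0.735, 0.003]
wrist_force: [1.8, 0.0, 1.1]
grip_width: 0.772
```

Request:
{"name": "step_arm", "arguments": {"motion": "0 0 0 -34 -9 0 66;0 0 0 -34 -9 0 66;0 0 0 -34 -9 0 66;0 0 0 -34 -9 0 66;0 0 0 -34 -9 0 66;0 0 0 -34 -9 0 66;0 0 0 -34 -10 0 66;0 0 0 -34 -10 0 66;0 0 0 -34 -10 0 66;0 0 0 -33 -10 15 66"}}

```text
clock: 30.37
eef_pos: [0.4939, -0.3622, 0.1478]
eef_rot: [0.002, 0.679, 0.734, 0.0]
wrist_force: [2.3, -0.6, -0.0]
grip_width: 0.774
```

Request:
{"name": "step_arm", "arguments": {"motion": "0 0 0 0 0 0 66;0 0 0 0 0 0 66"}}

```text
clock: 30.53
eef_pos: [0.4924, -0.3609, 0.1444]
eef_rot: [-0.001, 0.68, 0.733, -0.0]
wrist_force: [0.2, 1.0, 0.6]
grip_width: 0.772
```

```bash
python3 - <<'E'
from h import *
look('8'); delta([.4933,-.3597,.036])
E
```

```text
scene [490.6 237.7] [ 23  22 199] [0.8186 0.2987]
scene [194.4 311.8] [ 21  20 304] [ 0.4945 -0.3598]
scene [218.  343.4] [ 21  20 348] [ 0.5938 -0.3673]
top [433.  217.4] [ 17  16 162] [ 0.5962 -0.3659]
top [294.9 225. ] [ 16  17 213] [0.5671 0.0055]
top [273.1 226.5] [ 17  16 218] [0.5619 0.0636]
to [ 0.4933 -0.3597  0.036 ] tool d mm [ -0.5  -0.3 109.5] turn to nominal [-0.     -0.0003 -0.0016] z [ 0.4936 -0.3592  0.1455] F [ 0.4  0.5 -0.5] t 30.6
```

Request:
{"name": "step_arm", "arguments": {"motion": "0 0 0 0 0 30 66;0 0 0 0 0 30 66;0 0 0 0 0 28 66;0 0 0 0 0 15 66;0 0 0 0 0 4 66;0 0 0 0 0 0 66;0 0 0 0 0 0 40;0 0 0 0 0 0 40;0 0 0 0 0 0 40;0 0 0 0 0 0 40"}}

```text
clock: 31.47
eef_pos: [0.4946, -0.36, 0.0403]
eef_rot: [0.001, 0.679, 0.734, 0.0]
wrist_force: [0.7, 2.3, 8.1]
grip_width: 0.551
```

Request:
{"name": "step_arm", "arguments": {"motion": "0 0 0 0 0 0 40;0 0 0 0 0 0 40;0 0 0 0 0 0 40"}}

```text
clock: 31.72
eef_pos: [0.4946, -0.36, 0.0404]
eef_rot: [0.001, 0.679, 0.734, 0.0]
wrist_force: [0.7, 2.3, 8.9]
grip_width: 0.551
```

```bash
python3 - <<'E'
from h import *
s=bot.get_state();print(s['grip_width'])
delta(ch(-2,-29,s['eef_pos'][2]*1e3+20))
E
```

```text
0.5509750960587635
to [ 0.5673 -0.0521  0.0604] tool d mm [301.3  96.3 -20.2] turn to nominal [ 0.0025  0.0016 -0.0012] z [ 0.4946 -0.36    0.0404] F [0.7 2.3 8.9] t 31.7
```

Request:
{"name": "step_arm", "arguments": {"motion": "0 0 0 0 0 -10 40;0 0 0 0 0 -25 40;0 0 0 0 0 -30 40;0 0 0 0 0 -30 40;0 0 0 15 5 -25 40;0 0 0 30 10 0 40;0 0 0 30 10 0 40;0 0 0 30 10 0 40;0 0 0 30 10 0 40;0 0 0 30 10 0 40"}}

```text
clock: 32.55
eef_pos: [0.536, -0.1895, 0.1599]
eef_rot: [0.001, 0.679, 0.734, 0.0]
wrist_force: [0.3, -0.1, -1.4]
grip_width: 0.552
```

Request:
{"name": "step_arm", "arguments": {"motion": "0 0 0 30 10 0 40;0 0 0 30 10 0 40;0 0 0 30 10 0 40;0 0 0 30 10 0 40;0 0 0 16 3 0 40;0 0 0 0 0 20 40;0 0 0 0 0 30 40;0 0 0 0 0 25 40;0 0 0 0 0 12 40;0 0 0 0 0 0 40"}}

```text
clock: 33.38
eef_pos: [0.5666, -0.0517, 0.0698]
eef_rot: [-0.001, 0.679, 0.734, -0.001]
wrist_force: [-0.3, 0.1, -0.8]
grip_width: 0.548
```

```bash
python3 - <<'E'
from h import *
delta(ch(-2,-29,60.4))
E
```

```text
to [ 0.5673 -0.0521  0.0604] tool d mm [-0.4  0.7  9.4] turn to nominal [-0.0032 -0.0005 -0.0014] z [ 0.5666 -0.0517  0.0698] F [-0.3  0.1 -0.8] t 33.4
```

Request:
{"name": "step_arm", "arguments": {"motion": "0 0 0 0 0 4 40;0 0 0 0 0 3 40;0 0 0 0 0 2 40;0 0 0 0 0 1 40;0 0 0 0 0 1 40;0 0 0 0 0 0.6 40;0 0 0 0 0 0 40;0 0 0 0 0 0 40"}}

```text
clock: 34.05
eef_pos: [0.5683, -0.0519, 0.0604]
eef_rot: [0.0, 0.679, 0.734, 0.0]
wrist_force: [-2.3, 0.5, 6.2]
grip_width: 0.55
```

Request:
{"name": "step_arm", "arguments": {"motion": "0 0 0 0 0 0 66;0 0 0 0 0 0 66;0 0 0 0 0 0 66;0 0 0 0 0 0 66;0 0 0 0 0 -15 66;0 0 0 0 0 -25 66;0 0 0 0 0 -30 66;0 0 0 0 0 -30 66;0 0 0 -20 0 0 66;0 0 0 -33 0 0 66"}}

```text
clock: 34.88
eef_pos: [0.5733, -0.1034, 0.162]
eef_rot: [0.001, 0.678, 0.735, 0.001]
wrist_force: [0.6, 0.2, -2.3]
grip_width: 0.776
```

Request:
{"name": "step_arm", "arguments": {"motion": "0 0 0 -33 0 0 66;0 0 0 -33 0 0 66;0 0 0 -33 0 0 66;0 0 0 -33 0 0 66;0 0 0 -33 0 0 66;0 0 0 -33 0 0 66;0 0 0 -33 0 0 66;0 0 0 -32 0 15 66;0 0 0 0 0 0 66;0 0 0 0 0 0 66"}}

```text
clock: 35.72
eef_pos: [0.5915, -0.3682, 0.1432]
eef_rot: [-0.001, 0.68, 0.733, -0.0]
wrist_force: [1.2, 1.4, -0.5]
grip_width: 0.776
```

```bash
python3 - <<'E'
from h import *
look('9'); delta([.5935,-.3673,.036])
E
```

```text
scene [490.6 237.7] [ 23  22 197] [0.8185 0.2988]
scene [218.  343.6] [ 21  20 342] [ 0.5941 -0.3675]
top [294.9 225.1] [ 16  17 214] [0.567  0.0054]
top [316.7 224.2] [ 16  17 213] [ 0.5707 -0.0531]
top [273.1 226.5] [ 17  16 217] [0.5618 0.0635]
to [ 0.5935 -0.3673  0.036 ] tool d mm [ -1.    1.1 108.8] turn to nominal [-0.0002 -0.0004 -0.0014] z [ 0.5924 -0.3665  0.1448] F [ 0.4  0.2 -0.3] t 35.8
```

View pics/scene9.png

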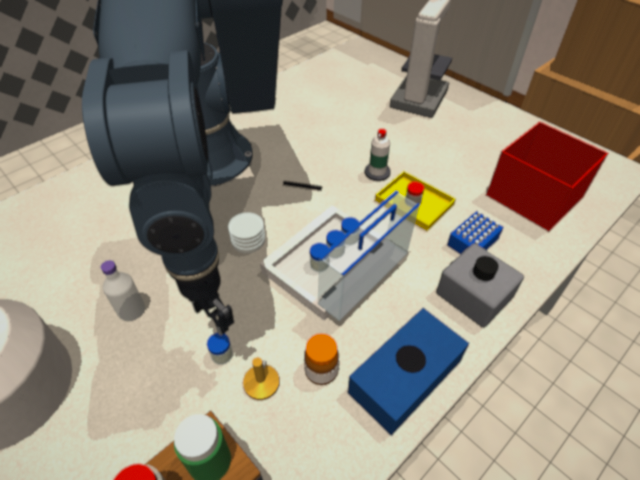

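Three blue jars stand in the chamber at (319,252), (337,242) and (350,228). The gripper is over the last one at (218,343), with the burner clear at (261,380).

Request:
{"name": "step_arm", "arguments": {"motion": "0 0 0 -1 1 30 66;0 0 0 0 0 30 66;0 0 0 0 0 28 66;0 0 0 0 0 15 66;0 0 0 0 0 3 66;0 0 0 0 0 0 66;0 0 0 0 0 0 40;0 0 0 0 0 0 40;0 0 0 0 0 0 40;0 0 0 0 0 0 40"}}

```text
clock: 36.65
eef_pos: [0.5946, -0.3682, 0.0411]
eef_rot: [0.002, 0.679, 0.734, 0.0]
wrist_force: [-0.4, 2.2, 8.0]
grip_width: 0.55
```

Request:
{"name": "step_arm", "arguments": {"motion": "0 0 0 0 0 0 40;0 0 0 0 0 0 40;0 0 0 0 0 0 40"}}

```text
clock: 36.9
eef_pos: [0.5946, -0.3682, 0.0412]
eef_rot: [0.002, 0.679, 0.734, 0.001]
wrist_force: [-1.4, 2.4, 8.9]
grip_width: 0.552
```

```bash
python3 - <<'E'
from h import *
s=bot.get_state();print(s['grip_width'])
delta(ch(-2,-86,s['eef_pos'][2]*1e3+20))
E
```

```text
0.5522739031026626
to [ 0.5718 -0.1089  0.0612] tool d mm [260.3  -2.7 -20.4] turn to nominal [ 0.0029  0.0015 -0.0012] z [ 0.5946 -0.3682  0.0412] F [-1.4  2.4  8.9] t 36.9
```

Request:
{"name": "step_arm", "arguments": {"motion": "0 0 0 0 0 -10 40;0 0 0 0 0 -25 40;0 0 0 0 0 -30 40;0 0 0 0 0 -30 40;0 0 0 15 0 -25 40;0 0 0 30 0 0 40;0 0 0 30 0 0 40;0 0 0 30 0 0 40;0 0 0 30 0 0 40;0 0 0 30 0 0 40"}}

```text
clock: 37.73
eef_pos: [0.5807, -0.2022, 0.1604]
eef_rot: [0.001, 0.679, 0.734, 0.0]
wrist_force: [0.2, -0.1, -0.7]
grip_width: 0.548
```

Request:
{"name": "step_arm", "arguments": {"motion": "0 0 0 30 0 0 40;0 0 0 30 0 0 40;0 0 0 30 0 0 40;0 0 0 5 -2 0 40;0 0 0 0 0 0 40;0 0 0 0 0 20 40;0 0 0 0 0 30 40;0 0 0 0 0 25 40;0 0 0 0 0 12 40;0 0 0 0 0 0 40"}}

```text
clock: 38.57
eef_pos: [0.5701, -0.1098, 0.0697]
eef_rot: [-0.001, 0.68, 0.733, -0.001]
wrist_force: [-0.4, -0.5, -1.0]
grip_width: 0.553
```

```bash
python3 - <<'E'
from h import *
delta(ch(-2,-86,61.2))
E
```

```text
to [ 0.5718 -0.1089  0.0612] tool d mm [0.7 1.8 8.5] turn to nominal [-0.0035 -0.0006 -0.0027] z [ 0.5701 -0.1098  0.0697] F [-0.4 -0.5 -1. ] t 38.6
```

Request:
{"name": "step_arm", "arguments": {"motion": "0 0 0 0 1 3 40;0 0 0 0 0 3 40;0 0 0 0 0 2 40;0 0 0 0 0 1 40;0 0 0 0 0 1 40;0 0 0 0 0 0.6 40;0 0 0 0 0 0 40;0 0 0 0 0 0 40"}}

```text
clock: 39.23
eef_pos: [0.5725, -0.1087, 0.0614]
eef_rot: [0.0, 0.679, 0.734, 0.0]
wrist_force: [-0.3, -0.6, -0.5]
grip_width: 0.551
```

Request:
{"name": "step_arm", "arguments": {"motion": "0 0 0 0 0 0.6 40;0 0 0 0 0 0 66;0 0 0 0 0 0 66;0 0 0 0 0 0 66;0 0 0 0 0 0 66;0 0 0 0 0 -15 66;0 0 0 0 0 -25 66;0 0 0 0 0 -30 66;0 0 0 0 0 -35 66;0 0 0 0 0 -35 30"}}

```text
clock: 40.07
eef_pos: [0.5719, -0.1086, 0.2019]
eef_rot: [-0.0, 0.679, 0.734, -0.0]
wrist_force: [1.2, -0.2, -0.8]
grip_width: 0.645
```

Request:
{"name": "step_arm", "arguments": {"motion": "0 0 0 0 0 -35 30;0 0 0 0 0 -35 30;0 0 0 0 0 -38 30;0 0 0 17 27 0 30;0 0 0 17 27 0 30;0 0 0 17 27 0 30;0 0 0 17 27 0 30;0 0 0 18 27 0 30;0 0 0 0 0 0 30;0 0 0 0 0 0 30"}}

```text
clock: 40.9
eef_pos: [0.6964, -0.0162, 0.3072]
eef_rot: [-0.001, 0.679, 0.734, -0.001]
wrist_force: [-0.7, -0.4, -0.2]
grip_width: 0.35
```

```bash
python3 - <<'E'
from h import *
look('10'); delta([.7005,-.0120,.2445])
a=cv2.imread('pics/scene10.png')[140:320,240:440];b=cv2.imread('pics/top10.png')[130:310,220:400]
cv2.imwrite('pics/j5.png',np.hstack([cv2.resize(x,None,fx=2.1,fy=2.1,interpolation=cv2.INTER_CUBIC) for x in(a,b)]))
E
```

```text
scene [490.6 237.7] [ 23  22 199] [0.8186 0.2987]
scene [303.  265.1] [ 19  17 258] [ 0.5612 -0.0996]
top [338.5 223. ] [ 13  17 182] [ 0.5752 -0.1114]
to [ 0.7005 -0.012   0.2445] tool d mm [ 5.   5.9 64.4] turn to nominal [-0.0004  0.0001 -0.0017] z [ 0.6951 -0.0174  0.3089] F [-0.6 -1.  -0.2] t 41.0
```

View pics/j5.png

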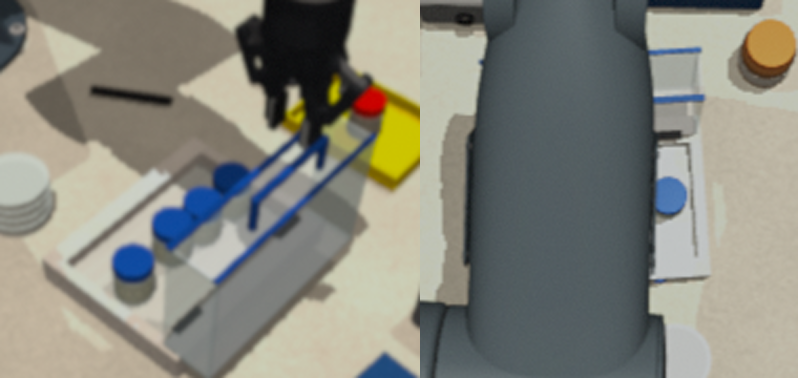

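All four jars are in the chamber and the fingers sit above the handle. I'll correct a few mm, descend and grasp.

Request:
{"name": "step_arm", "arguments": {"motion": "0 0 0 5 6 10 30;0 0 0 0 0 20 30;0 0 0 0 0 20 30;0 0 0 0 0 14 30;0 0 0 0 0 0 30;0 0 0 0 0 0 30"}}

```text
clock: 41.5
eef_pos: [0.7, -0.012, 0.2452]
eef_rot: [-0.0, 0.68, 0.734, -0.0]
wrist_force: [1.2, 0.2, 0.8]
grip_width: 0.35
```

```bash
python3 - <<'E'
from h import *
delta([.7005,-.0120,.2445])
E
```

```text
to [ 0.7005 -0.012   0.2445] tool d mm [-0.1  0.5  0.7] turn to nominal [-0.0009 -0.0001 -0.0021] z [ 0.7    -0.012   0.2452] F [1.2 0.2 0.8] t 41.5
```

Request:
{"name": "step_arm", "arguments": {"motion": "0 0 0 0 0 0 4;0 0 0 0 0 0 4;0 0 0 0 0 0 4;0 0 0 0 0 0 4;0 0 0 0 0 0 4;0 0 0 0 0 0 4;0 0 0 0 0 0 4;0 0 0 0 0 0 4", "force": 25}}

```text
clock: 42.17
eef_pos: [0.6998, -0.0119, 0.2465]
eef_rot: [-0.0, 0.679, 0.734, -0.0]
wrist_force: [-15.4, -1.6, 9.4]
grip_width: 0.11
```

Request:
{"name": "step_arm", "arguments": {"motion": "0 0 0 0 -8 -2 4;0 0 0 0 -10.6 -1.8 4;0 0 0 0 -10.7 -1.2 4;0 0 0 0 -10.7 -0.7 4;0 0 0 0 -10.7 -0.2 4;0 0 0 0 -10.7 0.4 4;0 0 0 0 -10.7 0.9 4;0 0 0 0 -10.6 1.4 4;0 0 0 0 -10.6 2 4;0 0 0 0 0 0 4"}}

```text
clock: 43.0
eef_pos: [0.6073, -0.0195, 0.2475]
eef_rot: [0.001, 0.68, 0.734, 0.0]
wrist_force: [-0.1, -4.5, 1.7]
grip_width: 0.107
```

```bash
cat >> h.py <<'E'
def arc():
    s=bot.get_state(); p=s['eef_pos']; e=ch(83,0,35)
    dx=(p[:2]-e[:2])@[np.cos(YAW),np.sin(YAW)]*1e3; dz=(p[2]-.035)*1e3
    print('theta',round(np.arctan2(dz,-dx)-.2111,3),'r',round(np.hypot(dx,dz),1),'dy mm',(p[:2]-e[:2])@[-np.sin(YAW),np.cos(YAW)]*1e3,'F',np.round(s['wrist_force'],1),s['grip_width'])
E
python3 -c "
from h import *
arc()"
```

```text
theta 1.162 r 216.7 dy mm 0.36686836693754127 F [-0.1 -4.5  1.7] 0.10673904419653495
```

Request:
{"name": "step_arm", "arguments": {"motion": "0 0 0 0 -10.4 2.5 4;0 0 0 0 -10.3 3 4;0 0 0 0 -10.1 3.5 4;0 0 0 0 -10 4 4;0 0 0 0 -9.7 4.5 4;0 0 0 0 -9.5 5 4;0 0 0 0 -9.2 5.5 4;0 0 0 0 -9 5.9 4;0 0 0 0 -8.6 6.4 4;0 0 0 0 -8.3 6.8 4"}}

```text
clock: 43.83
eef_pos: [0.5132, -0.0271, 0.2005]
eef_rot: [0.001, 0.68, 0.734, -0.0]
wrist_force: [-8.6, -8.1, 11.4]
grip_width: 0.105
```

Request:
{"name": "step_arm", "arguments": {"motion": "0 0 0 0 -8 7.2 4;0 0 0 0 -7.6 7.6 4;0 0 0 0 -7.2 8 4;0 0 0 0 -6.8 8.3 4;0 0 0 0 -6.4 8.6 4;0 0 0 0 0 0 4"}}

```text
clock: 44.33
eef_pos: [0.4753, -0.0301, 0.1589]
eef_rot: [-0.0, 0.68, 0.733, -0.002]
wrist_force: [-14.2, -10.9, 8.9]
grip_width: 0.103
```

```bash
python3 -c "
from h import *
arc()"
```

```text
theta 0.405 r 214.4 dy mm 0.09509735651481806 F [-14.2 -10.9   8.9] 0.10298083273862478
```

Request:
{"name": "step_arm", "arguments": {"motion": "0 0 0 -1 -2 0 4;0 0 0 0 -5.9 8.9 4;0 0 0 0 -5.5 9.2 4;0 0 0 0 -5 9.5 4;0 0 0 0 -4.5 9.7 4;0 0 0 0 -4 9.9 4;0 0 0 0 0 0 4"}}

```text
clock: 44.92
eef_pos: [0.4497, -0.0323, 0.1113]
eef_rot: [-0.0, 0.679, 0.734, -0.001]
wrist_force: [-6.0, -3.3, 2.5]
grip_width: 0.1
```

```bash
python3 -c "
from h import *
arc()"
```

```text
theta 0.152 r 214.7 dy mm -0.10117578207498736 F [-6.  -3.3  2.5] 0.10030520047045553
```

Request:
{"name": "step_arm", "arguments": {"motion": "0 0 0 0 -2 5 4;0 0 0 0 -2 5 4;0 0 0 0 -1.5 5 4;0 0 0 0 -1.5 5 4;0 0 0 0 -1 3 4;0 0 0 0 0 0 4;0 0 0 0 0 0 4"}}

```text
clock: 45.5
eef_pos: [0.4426, -0.0329, 0.0896]
eef_rot: [-0.0, 0.679, 0.734, -0.0]
wrist_force: [-7.9, -3.8, 1.0]
grip_width: 0.1
```

```bash
python3 -c "
from h import *
arc()"
```

```text
theta 0.046 r 214.9 dy mm -0.08809500600205247 F [-7.9 -3.8  1. ] 0.10019306976274157
```

Request:
{"name": "step_arm", "arguments": {"motion": "0 0 0 0 -1 2 4;0 0 0 0 0 2 4;0 0 0 0 0 1 4;0 0 0 0 0 0 4;0 0 0 0 0 0 4"}}

```text
clock: 45.92
eef_pos: [0.4413, -0.033, 0.0845]
eef_rot: [-0.0, 0.679, 0.734, -0.001]
wrist_force: [-10.0, -4.0, 1.3]
grip_width: 0.101
```

Request:
{"name": "step_arm", "arguments": {"motion": "0 0 0 0 -1 1 4;0 0 0 0 0 1 4;0 0 0 0 0 0 4;0 0 0 0 0 0 4"}}

```text
clock: 46.25
eef_pos: [0.4408, -0.033, 0.0827]
eef_rot: [-0.0, 0.679, 0.734, -0.0]
wrist_force: [-6.4, -3.3, -0.0]
grip_width: 0.099
```

```bash
python3 -c "
from h import *
arc()"
```

```text
theta 0.012 r 214.9 dy mm -0.07259122643703281 F [-6.4 -3.3 -0. ] 0.09852973317469828
```

Almost shut; creep on until the force rises against the rim.

Request:
{"name": "step_arm", "arguments": {"motion": "0 0 0 0 0 1 4;0 0 0 0 0 0 4;0 0 0 0 0 0 4"}}

```text
clock: 46.5
eef_pos: [0.4406, -0.033, 0.0816]
eef_rot: [-0.0, 0.679, 0.734, -0.0]
wrist_force: [-7.9, -3.7, 0.4]
grip_width: 0.105
```

Request:
{"name": "step_arm", "arguments": {"motion": "0 0 0 0 0 1 4;0 0 0 0 0 0 4;0 0 0 0 0 0 4"}}

```text
clock: 46.75
eef_pos: [0.4403, -0.0331, 0.0805]
eef_rot: [-0.0, 0.679, 0.734, -0.001]
wrist_force: [-8.1, -4.2, 0.5]
grip_width: 0.105
```

Request:
{"name": "step_arm", "arguments": {"motion": "0 0 0 0 0 0.7 4;0 0 0 0 0 0 4;0 0 0 0 0 0 4"}}

```text
clock: 47.0
eef_pos: [0.4402, -0.0331, 0.0797]
eef_rot: [-0.0, 0.679, 0.734, -0.001]
wrist_force: [-9.0, -3.4, 2.0]
grip_width: 0.105
```

Request:
{"name": "step_arm", "arguments": {"motion": "0 0 0 0 0 1 4;0 0 0 0 0 0 4;0 0 0 0 0 0 4"}}

```text
clock: 47.25
eef_pos: [0.4399, -0.0331, 0.0787]
eef_rot: [-0.001, 0.679, 0.734, -0.001]
wrist_force: [-10.5, -4.0, 1.6]
grip_width: 0.105
```

Request:
{"name": "step_arm", "arguments": {"motion": "0 0 0 0 0 0.7 4;0 0 0 0 0 0 4;0 0 0 0 0 0 4"}}

```text
clock: 47.5
eef_pos: [0.4398, -0.0331, 0.0779]
eef_rot: [-0.001, 0.679, 0.734, -0.001]
wrist_force: [-12.5, -5.4, 1.1]
grip_width: 0.104
```

```bash
python3 - <<'E'
from h import *
look('11')
a=cv2.imread('pics/scene0.png')[180:320,250:410];b=cv2.imread('pics/scene11.png')[180:320,250:410]
cv2.imwrite('pics/j6.png',np.hstack([cv2.resize(x,None,fx=2.5,fy=2.5,interpolation=cv2.INTER_CUBIC) for x in(a,b)]))
E
```

```text
scene [490.6 237.7] [ 23  22 199] [0.8186 0.2987]
```

View pics/j6.png

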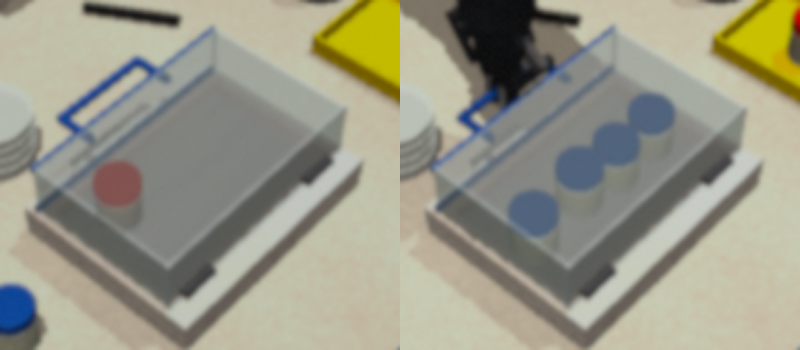

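Left (start) and right (now) match to within a pixel: hood corners at (33,168) and (433,167), so it is within a mm or so of shut. I'll press gently to seat it.

Request:
{"name": "step_arm", "arguments": {"motion": "0 0 0 0 -1 1 4;0 0 0 0 0 0 4;0 0 0 0 0 0 4"}}

```text
clock: 47.85
eef_pos: [0.4396, -0.0331, 0.0772]
eef_rot: [-0.0, 0.679, 0.734, -0.0]
wrist_force: [-8.6, -4.0, 0.4]
grip_width: 0.103
```

Request:
{"name": "step_arm", "arguments": {"motion": "0 0 0 0 0 1 4;0 0 0 0 0 0 4;0 0 0 0 0 0 4"}}

```text
clock: 48.1
eef_pos: [0.4395, -0.0331, 0.0764]
eef_rot: [-0.0, 0.679, 0.734, -0.001]
wrist_force: [-11.5, -2.6, 9.4]
grip_width: 0.107
```

Request:
{"name": "step_arm", "arguments": {"motion": "0 0 0 0 0 1 4;0 0 0 0 0 0 4;0 0 0 0 0 0 4"}}

```text
clock: 48.35
eef_pos: [0.4394, -0.0331, 0.076]
eef_rot: [-0.0, 0.679, 0.734, -0.0]
wrist_force: [-16.3, -4.0, 24.4]
grip_width: 0.105
```

Contact with the rim is clear (24 N). I'll relieve the force, release, rise and withdraw.

Request:
{"name": "step_arm", "arguments": {"motion": "0 0 0 0 -1 -1.5 4;0 0 0 0 0 0 4;0 0 0 0 0 0 30;0 0 0 0 0 0 30;0 0 0 0 0 0 30;0 0 0 0 0 0 30;0 0 0 0 0 0 30"}}

```text
clock: 48.93
eef_pos: [0.4386, -0.0329, 0.0763]
eef_rot: [-0.0, 0.679, 0.734, 0.0]
wrist_force: [0.1, -0.6, 0.3]
grip_width: 0.352
```

Request:
{"name": "step_arm", "arguments": {"motion": "0 0 0 0 0 -10 30;0 0 0 0 0 -20 30;0 0 0 0 0 -30 30;0 0 0 0 0 -35 30;0 0 0 0 0 -35 30;0 0 0 0 -20 -20 30;0 0 0 -30 -10 0 30;0 0 0 -35 -10 0 30;0 0 0 -35 -10 0 30;0 0 0 -35 -10 0 30"}}

```text
clock: 49.77
eef_pos: [0.3885, -0.1735, 0.2266]
eef_rot: [0.0, 0.679, 0.734, 0.0]
wrist_force: [0.6, 0.1, 1.0]
grip_width: 0.351
```

Request:
{"name": "step_arm", "arguments": {"motion": "0 0 0 -35 -5 0 30;0 0 0 -35 -5 0 30;0 0 0 -35 -5 0 30;0 0 0 -35 -5 0 30;0 0 0 -30 0 0 30;0 0 0 0 0 0 30;0 0 0 0 0 0 30;0 0 0 0 0 0 30;0 0 0 0 0 0 30"}}

```text
clock: 50.52
eef_pos: [0.3823, -0.3423, 0.2264]
eef_rot: [-0.0, 0.679, 0.734, 0.0]
wrist_force: [0.1, 0.1, -0.4]
grip_width: 0.353
```

```bash
python3 - <<'E'
from h import *
look('12'); delta(ch(-125,0,85))
a=cv2.imread('pics/scene12.png');b=cv2.imread('pics/top12.png');o=cv2.imread('pics/scene0.png')
p=[cv2.resize(x[170:320,235:415],None,fx=2.2,fy=2.2,interpolation=cv2.INTER_CUBIC) for x in(o,a)]
q=cv2.resize(b[140:340,140:480],(int(p[0].shape[1]*2),466))
cv2.imwrite('pics/j7.png',cv2.resize(np.vstack([np.hstack(p),q[:260*466//466+206]]),None,fx=.74,fy=.74))
E
```

```text
scene [490.6 237.7] [ 23  22 198] [0.8185 0.2986]
to [ 0.4424 -0.0328  0.085 ] tool d mm [303.9  84.  141.5] turn to nominal [ 0.0002  0.0002 -0.0004] z [ 0.3824 -0.3423  0.2266] F [0.1 0.1 0.1] t 50.6
```

View pics/j7.png

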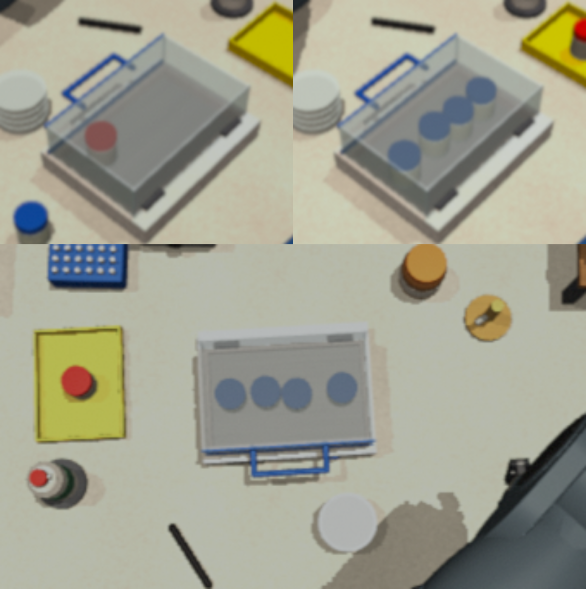

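Final view: the hood matches its shut picture from the start and all four blue jars stand upright under it. The red jar is in the tray, the nozzle is up and the other items have not moved. The middle jars' spacing has changed slightly, but they are clear of the rim. Handing in.

```bash
python3 -c "
from h import *
print(bot.sign_off())"
```

```text
the job is handed in; nothing more can be done
None
```

The job is done and handed in at about 51 s of the 210 s limit, in the order you asked. The hand-in itself reports no verdict.

**What I did**
- I lifted the hood to its open stop and moved the only red-capped jar present into the yellow tray.
- With the chamber open and empty, I pressed the nozzle to its stop. The force reached 14 N, against the 6.4 N needed, and I then let the cap spring back.
- I stood all four blue-capped jars on the chamber floor.
- I lowered the hood by its handle along its arc until it seated on the rim at about 24 N. I eased that force off before letting go.

**Last checks**
- **Hood:** it looks the same as in the shut picture from the start. I judged this by eye and did not measure the joint angle.
- **Jars:** all four blue jars stand upright under the hood, clear of the rim, and the red jar stands in the tray.
- **Everything else:** the nozzle cap is up, the bench items in view look untouched, and the arm is touching nothing.

**What disagreed**
- One of the middle blue jars had shifted by the last picture and now stands close to its neighbour, probably from the announced knock.
- When shutting, the hood met the rim with the tool about 5 mm lower than the geometry predicted, probably because the bar slid a little in the pads. I took the rise in force and the picture match as proof that it was shut.

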